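# Release and push out the air sampler's filter slide with the release pin

### The arm

A 7-joint arm with a two-finger parallel gripper is mounted at the origin on a cart in front of the work surface, level with it; the furniture and walls round the work are solid. World frame = base frame: x ahead of the robot, y to its left, z up, the work surface at z = 0. Lengths are in mm, angles in rad, forces in N, time in s.
With the tool pointing down it reaches from about 400 to 875 mm from the base axis. Payload 4.4 kg.
Tool frame: the origin (TCP) lies midway between the tips of the shut fingers; the grasp point (between the pads) lies 19 mm behind it (ctrl.grip_point_offset is the distance from the TCP to the grasp point, in mm); z points along the fingers, y is the direction in which the jaws open and shut (so a half turn about z gives the same grasp; the last joint's range is limited). The gripper opens to 85 mm and grips with 20 to 120 N. Pads are 22 mm wide; open, the fingers measure 114 mm over their backs; the gripper's body (76 mm by 85 mm) begins 54 mm behind the grasp point. The pads swing forward as they close: fully open they stand 13 mm farther back than shut.
Start: joints at [-1.382, 0.628, 0.038, 1.517, -0.027, 0.996, -0.02], TCP at [163.807, 629.035, 194.113] pointing down, gripper open.
Joint ranges: [-3.06, 3.06], [-0.37, 2.12], [-1.25, 1.32], [0.18, 2.47], [-1.1, 4.24], [0.23, 1.98], [-2.94, 2.94]. Speed limits (rad/s): [2.57, 2.57, 3.14, 3.14, 3.14, 3.14, 3.14].

### API

Orientations are given as [roll, pitch, yaw] about the fixed x, y, z axes, in that order (R = Rz(yaw) Ry(pitch) Rx(roll)).
In Python, from cell import ctrl, imaging, models gives the robot as it stands. The module is installed in compiled form; this text tells all that it offers.
- The arm moves only by the tool drive_tool, never from a script. Its argument "deltas" is text: rows parted by semicolons, each of 5 numbers parted by spaces: the shift along the tool's x, y, z in m, then the turn about the tool's z in degrees, then the finger opening in m, from 0 to 0.0854. A call has 1 to 12 rows; each row is the pose to reach, as a shift and turn from the pose commanded when the call began, along the tool's axes at that moment; what a row does not reach only later rows make up. A row lasts 1/8 s, in which the tool goes at most 62.5 mm and 10.7 degrees, less where a joint would pass 70% of its speed; a pose out of reach is approached as far as the arm can. A call with a gripper value outside its range is refused whole. The fingers move at their own pace and stop on an object; the grip force is fixed at half the most. Time passes only in rows, so rows that repeat a pose let the fingers close. It gives the time, the measured TCP pose, the force and the opening at its end, in the units of the state.
- ctrl.read_state(): the state, without advancing time (a new reading comes with each control period).
- imaging.get_image(name): name is "side" or "top"; returns a dict with "color" (420x560x3 uint8, red, green, blue), "range_z" (420x560 float32, mm along the optical axis (not along the pixel's ray), 0 where there is no reading), "vfov" (degrees; the focal length in pixels is half the picture's height over the tangent of half this angle, whatever the lens; pixels are square), "cx", "cy" (the principal point, pixels), "extrinsics" (4x4, takes a point from camera to world coordinates). Camera axes: x right, y down, z forward; pixel columns grow to the right and rows downward; lengths in mm; the calibration is good to about 2 mm. A picture is of the moment at which its call begins.
- ctrl.finish_job(): hands the job in, once; it reports no verdict.
Trained networks look in a picture, given as the dict that the camera call returned (one of the last four; its "shot" number tells which), for a name from the list of things; names that differ only in an ending like _2 or _b are one class to them, and where a whole thing is asked for, a point or a joint stands for the part that bears it (a point fixed in the world has none). Each returns a list of dicts, best first, with "score" (0 to 1); they miss things now and then, are a little off and sometimes report something else, mostly with a low value. They report only what shows in the picture. A call takes as long as a camera call. They do not tell look-alikes from the thing itself.
- models.spot_in(picture, thing): "point" ([column, row] in pixels, amid what is visible of it).
- models.landmark_of(picture, thing): "point" ([column, row] in pixels: a listed point, or the origin of a listed thing).
The state is a dict: "clock": time; "qpos": joint angles; "qd": joint speeds; "tau": joint torques, N m; "eef_pos": TCP position; "tool_rot": TCP orientation; "force": force on the tool from outside, world axes, zero at the start; "torque": the same for the moment, N m; "width": finger opening in mm.
Only numpy, scipy, OpenCV 4.12 (cv2) and the standard library are available. Lean on these libraries where they do the work, as an engineer would, in place of code of your own. Each camera call takes 0.05 s, during which the arm holds its last target.

### The job

Take the release pin from its stand, hold down the button sunk in the well of the air sampler's filter slide with it and, while the button stays down, push the slide about 4 cm out of the sampler with the pin, clear of its latch. Work gently, because the slide and its button are brittle: keep the pin's force on them below 12 N, and touch the slide with nothing but the pin. Then put the pin back upright in its stand, all the way down, and let go of it, without moving the small beaker beside the sampler.

Things in the scene. Friction and masses are not known exactly. Their poses are not given: they have to be found in the camera images.
- pin_grip (a point): Centre of the release pin's handle. The pin stands upright in its stand: an upright white square handle with dark grip rings, 16 x 16 mm, 56 mm tall (its flat sides face the point's x and y axes), with a round steel pin 5 mm thick and 48 mm long below it; 50 g. This point lies half-way up the handle, 76 mm above the pin's tip; z points up, from tip to handle.
- pin_tip (a point): Lower end of the release pin, on its axis, same axes as pin_grip.
- stand_hole (a point): Centre of the mouth of the round hole, 11 mm wide, in the top of the pin's stand, 54 mm above the bench. The stand is fixed: a grey block 40 x 40 mm on a 64 x 64 mm foot plate. The hole has a small chamfer and is 48 mm deep (so far down to the foot plate); seated, the pin is all in the hole and the handle's lower end rests on the block's top. The pin stands here at the start.
- sampler: The air sampler, fixed to the bench: a white box 110 (along x) x 90 x 58 mm high with louvres on its roof; origin at the centre of its underside, z up. Its front faces its own -x; there the grey end block of its filter slide stands out: 40 mm along x, 54 wide, its top 44 mm above the bench (14 mm below the sampler's roof). The slide comes out along -x.
- well (a point): Centre of the mouth of the well in the top of the slide's end block, in the middle of it, 44 mm above the bench; moves with the slide, axes as the sampler's. The well is square, 14 x 14 mm, sides along x and y. The steel button at its bottom is too deep for fingers. The freed slide is pushed on the well's wall on the -x side and needs about 2 to 4 N.
- button (a point): Nominal place of the button's top in the well: 16 mm below the mouth, moving with the slide. The real top (round, 12 mm across) lies up to 7 mm higher or lower; how much is not measured. Sprung: it gives way at about 3 N, frees the latch when 3 mm down (5.6 N) and meets its hard stop 4.5 mm down (7 N). Slide and button break if the pin's force on them exceeds 12 N.
- filter_slide (a joint): How far the slide is out of the sampler, m: 0 is home (latched, 1 mm of play), 0.050 its end stop. A tooth on the button meets three latch bars inside the sampler, the last one passed 33 mm out: if the button comes up before that, the slide locks again at the next bar.
- pin: The release pin as a whole; origin at the lower end of the pin, z up along it.
- beaker: Small glass beaker, 40 mm across, 58 mm high, on the bench beside the sampler; a bystander to be left alone. Origin at the centre of its underside.
Things that resemble listed ones, but are neither listed nor needed, are in the scene too. Of the things like the pin, leave any that is brown or yellow; of the rest the smaller one is meant.

How it is judged:
By the outcome, as a careful person would: the job done as asked, in the order asked, and still so for the second after the job is handed in, with the robot touching nothing.
It also fails if it takes over 61 s, if anything falls off the work surface, if the arm or the gripper's body presses on something with over 40 N, if the wrist force passes 120 N, or if a joint passes its speed limit or range.

## Working session

There is one attempt and no reset: what is moved stays moved. The work goes in short steps, Python scripts to look and compute and a tool call to move; the robot and the scene stay as the last step left them, time stands still between calls to the robot, and variables do not carry over. Pictures are saved under pics/ and viewed, and the job is handed in when it is done.

Besides the shell and the picture viewer there is one more tool, called after "Call:" by a JSON object that holds its "op" and its "data". drive_tool: Moves the arm, as the interface text tells. Its arguments: {"type":"object","properties":{"deltas":{"type":"string"}},"required":["deltas"]}

```bash
mkdir -p pics
cat > h.py <<'E'
import numpy as np, cv2
from cell import ctrl, imaging, models
def f(p): return p["color"].shape[0]/2/np.tan(np.radians(p["vfov"])/2)
def deproj(p,u,v,z=None):
    if z is None: z=p["range_z"][int(round(v)),int(round(u))]
    F=f(p); c=np.array([(u-p["cx"])/F*z,(v-p["cy"])/F*z,z,1])
    return (np.array(p["extrinsics"])@c)[:3]
def atz(p,u,v,h):
    E=np.array(p["extrinsics"]);F=f(p);d=E[:3,:3]@np.array([(u-p["cx"])/F,(v-p["cy"])/F,1]);o=E[:3,3]
    return o+d*(h-o[2])/d[2]
def proj(p,X):
    E=np.linalg.inv(np.array(p["extrinsics"]));c=E[:3,:3]@np.array(X)+E[:3,3];F=f(p)
    return c[0]/c[2]*F+p["cx"],c[1]/c[2]*F+p["cy"]
def cloud(p):
    z=p["range_z"].astype(float);H,W=z.shape;u,v=np.meshgrid(np.arange(W),np.arange(H));F=f(p)
    c=np.stack([(u-p["cx"])/F*z,(v-p["cy"])/F*z,z],-1);E=np.array(p["extrinsics"])
    X=c@E[:3,:3].T+E[:3,3];X[z<=0]=np.nan;return X
def save(p,n): cv2.imwrite("pics/"+n,p["color"][:,:,::-1])
E
python3 - <<'E'
from h import *
s=ctrl.read_state();print(s, ctrl.grip_point_offset)
for n in("side","top"):
    p=imaging.get_image(n);save(p,n+"0.png");print(n,p["vfov"],p["cx"],p["cy"],np.round(p["extrinsics"],3).tolist())
    for t in("pin_grip","stand_hole","well","sampler","beaker","pin_tip","button"):
        print(t,[(np.round(d["point"],1).tolist(),round(d["score"],2)) for d in models.landmark_of(p,t)[:5]])
E
```

```text
{'clock': 0.0, 'qpos': array([-1.38180916,  0.62933028,  0.03845843,  1.51837899, -0.02696836,
        0.99630111, -0.01999322]), 'qd': array([ 1.44384002e-03,  1.78406125e-03,  1.02376192e-05, -3.19623220e-04,
        1.06081643e-04, -3.49544135e-04,  1.55754120e-03]), 'tau': array([-1.03767110e-03, -5.63402653e+01,  1.22611072e+00, -1.93448728e+01,
        1.11116839e-02,  1.06959860e-02,  8.46200336e-07]), 'eef_pos': array([163.64170115, 628.33953521, 193.19622754]), 'tool_rot': array([-3.13969424e+00,  6.07283962e-05,  2.88681597e+00]), 'force': array([-0.28040983, -0.22666676,  0.13888271]), 'torque': array([ 0.03535002, -0.02302   ,  0.04616729]), 'width': 85.2175011130455} 18.700000000000003
side 47.978879523807755 285.65864736110973 210.16338610200063 [[0.985, -0.092, 0.144, 363.781], [-0.169, -0.442, 0.881, -1070.397], [-0.017, -0.892, -0.452, 487.897], [0.0, 0.0, 0.0, 1.0]]
pin_grip [([230.8, 191.4], 0.79), ([235.8, 157.1], 0.71), ([276.2, 181.4], 0.48)]
stand_hole [([274.7, 192.2], 0.91)]
well [([288.5, 249.7], 0.64)]
sampler [([317.2, 290.2], 0.9)]
beaker [([289.3, 322.5], 0.86)]
pin_tip [([236.0, 203.0], 0.7), ([234.3, 221.1], 0.66)]
button [([288.0, 256.3], 0.88)]
top 50.56975290956226 275.5423152939432 200.9139382711943 [[-0.009, -0.998, 0.057, 423.653], [-1.0, 0.011, 0.021, -296.233], [-0.021, -0.057, -0.998, 1080.947], [0.0, 0.0, 0.0, 1.0]]
pin_grip [([174.8, 231.2], 0.74), ([212.5, 198.6], 0.65), ([225.1, 238.1], 0.57), ([167.9, 198.9], 0.51)]
stand_hole [([212.0, 194.9], 0.78)]
well [([313.8, 198.5], 0.64)]
sampler [([337.7, 182.1], 0.95)]
beaker [([372.5, 208.4], 0.62)]
pin_tip [([186.8, 230.2], 0.62), ([183.2, 199.6], 0.55)]
button [([314.3, 202.6], 0.87)]
```

View pics/side0.png

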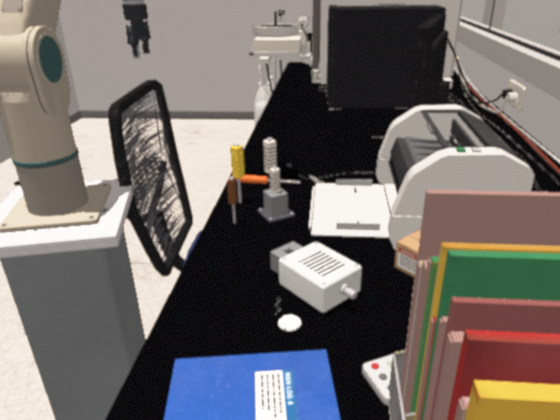

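View pics/top0.png

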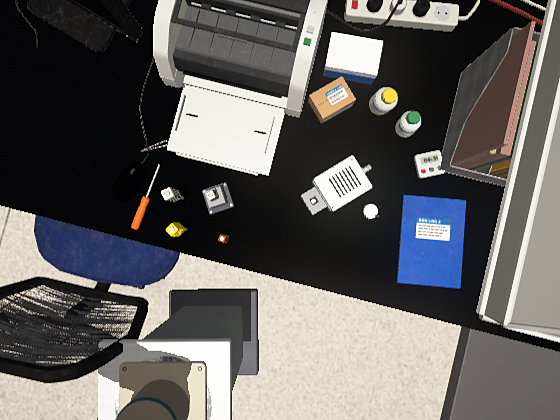

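Run:
```python
from h import *
for n,(a,b,c,d) in(("side",(120,340,200,420)),("top",(130,260,120,400))):
    im=cv2.imread(f"pics/{n}0.png")[a:b,c:d]
    cv2.imwrite(f"pics/{n}0c.png",cv2.resize(im,None,fx=(800/(d-c) if n=="top" else 2.7),fy=(800/(d-c) if n=="top" else 2.7),interpolation=cv2.INTER_CUBIC))
```

```text
(no output)
```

View pics/side0c.png

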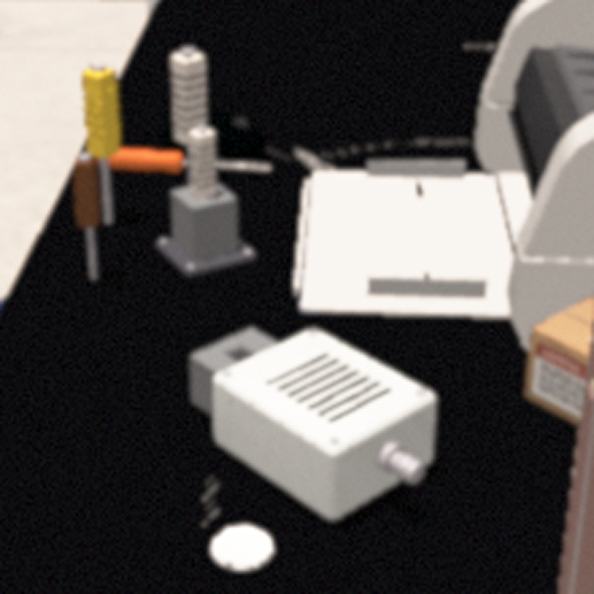

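View pics/top0c.png

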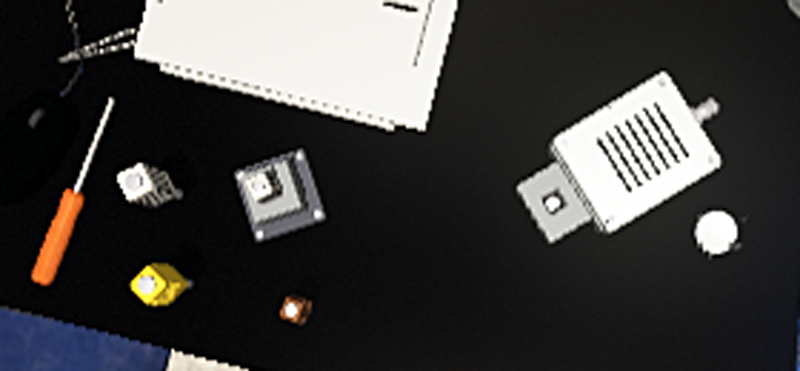

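Run:
```python
from h import *
pt=imaging.get_image("top");ps=imaging.get_image("side")
X=cloud(pt);Xs=cloud(ps)
print("bench z",[np.round(np.nanmedian(X[r-3:r+3,c-3:c+3].reshape(-1,3),0),1) for r,c in((220,270),(150,300),(230,330))],
 [np.round(np.nanmedian(Xs[r-3:r+3,c-3:c+3].reshape(-1,3),0),1) for r,c in((250,230),(340,220))])
def top(C,box,zl,zh,name):
    x0,x1,y0,y1=box
    m=(C[...,0]>x0)&(C[...,0]<x1)&(C[...,1]>y0)&(C[...,1]<y1)&(C[...,2]>zl)&(C[...,2]<zh)
    P=C[m]
    if len(P)<4: print(name,len(P));return
    r=cv2.minAreaRect(P[:,:2].astype(np.float32))
    print(name,len(P),"mean",np.round(P.mean(0),1),"rect",np.round(r[0],1),np.round(r[1],1),round(r[2],1),"ext",np.round(P.min(0),1),np.round(P.max(0),1))
c=atz(pt,212,197,54);print("stand approx",c); w=atz(pt,313.8,199.5,44);print("well",w); s=atz(pt,345,182,58);print("sampler",s);b=atz(pt,371,212,58);print("beaker",b)
for C,n in((X,"top"),(Xs,"side")):
    print(n)
    bx=(c[0]-45,c[0]+45,c[1]-45,c[1]+45)
    top(C,bx,95,125,"handle top");top(C,bx,48,60,"block top");top(C,bx,3,15,"foot")
    bx=(s[0]-90,s[0]+90,s[1]-90,s[1]+90)
    top(C,bx,53,63,"roof"); bx=(w[0]-30,w[0]+30,w[1]-32,w[1]+32);top(C,bx,39,49,"slide top")
    bx=(b[0]-30,b[0]+30,b[1]-30,b[1]+30);top(C,bx,20,80,"beaker")
```

```text
bench z [array([ 440.4, -258.7,   -0.8]), array([ 6.110e+02, -3.337e+02, -1.000e-01]), array([ 4.149e+02, -4.038e+02, -2.000e-01])] [array([ 381.1, -266.6,    0.5]), array([ 349.9, -520. ,    0.7])]
stand approx [ 493.11848456 -127.41126827   54.        ]
well [ 485.39805933 -364.02446577   44.        ]
sampler [ 524.17990314 -435.42342661   58.        ]
beaker [ 454.48539964 -493.560123     58.        ]
top
handle top 60 mean [ 494.4 -133.2  108.8] rect [ 494.6 -132.6] [15.1 16.8] 26.8 ext [ 485.3 -142.    99.3] [ 503.4 -122.3  115.5]
block top 214 mean [ 494.2 -135.3   53.5] rect [ 495.1 -132.6] [39.9 40. ] 18.0 ext [ 470.1 -157.3   48.3] [ 519.1 -108.4   59.6]
foot 342 mean [ 493.  -137.3    5.9] rect [ 493.2 -127.2] [87.6 87.9] 1.2 ext [ 449.9 -170.6    3. ] [537.7 -82.6  14.3]
roof 1794 mean [ 523.8 -429.3   57.7] rect [ 523.6 -428.8] [ 89.5 111.1] 30.9 ext [ 460. -498.   53.] [ 587.4 -362.1   62.9]
slide top 370 mean [ 485.  -364.    43.9] rect [ 484.8 -365.4] [55.7 43.6] 30.9 ext [ 456.2 -394.9   39.1] [ 514.9 -334.2   48.6]
beaker 5 mean [ 448.3 -502.4   26. ] rect [ 450.9 -509.8] [15.4 38.7] 41.7 ext [ 441.2 -519.1   21. ] [ 469.5 -490.2   31.3]
side
handle top 85 mean [ 492.4 -137.9  104.6] rect [ 493.1 -133.6] [18.2 19.9] 23.0 ext [ 482.5 -146.2   95.1] [ 503.3 -127.4  114.2]
block top 178 mean [ 492.1 -141.4   53.6] rect [ 494.  -135.3] [42.8 42.7] 15.1 ext [ 468.2 -159.7   48.1] [ 518.5 -114.8   59.9]
foot 274 mean [ 489.6 -149.5    7.5] rect [ 492.1 -133.2] [64.1 72.2] 20.3 ext [ 453.4 -172.4    3.1] [ 532.  -104.3   14.8]
roof 2116 mean [ 520.8 -439.1   58.2] rect [ 522.  -431.6] [ 91.5 111. ] 30.7 ext [ 458.4 -498.9   53. ] [ 585.5 -365.    61.2]
slide top 245 mean [ 479.2 -359.5   44.3] rect [ 479.6 -359.1] [55.9 30.9] 27.1 ext [ 455.6 -383.5   39.1] [ 508.5 -335.    46.8]
beaker 7 mean [ 442.5 -489.7   31.2] rect [ 442.4 -489.8] [8.9 1.3] 45.1 ext [ 439.8 -493.4   23.1] [ 445.5 -486.6   40.9]
```

Run:
```python
from h import *
pt=imaging.get_image("top");ps=imaging.get_image("side")
X=cloud(pt);Xs=cloud(ps)
for C,n in((X,"top"),(Xs,"side")):
    m=(C[...,0]>330)&(C[...,0]<620)&(C[...,1]>-260)&(C[...,1]<60)&(C[...,2]>60)&(C[...,2]<300)
    k,l,st,ce=cv2.connectedComponentsWithStats(m.astype(np.uint8))
    for i in range(1,k):
        if st[i,4]<8: continue
        P=C[l==i]; zt=np.percentile(P[:,2],95); T=P[P[:,2]>zt-6]
        r=cv2.minAreaRect(T[:,:2].astype(np.float32))
        print(n,st[i],np.round(P.min(0)),np.round(P.max(0)),"top rect",np.round(r[0],1),np.round(r[1],1),round(r[2],1))
# arrow: obstacles around line between
im=cv2.resize(pt["color"][170:230,180:250][:,:,::-1],None,fx=10,fy=10,interpolation=cv2.INTER_CUBIC);cv2.imwrite("pics/pinc.png",im)
im=cv2.resize(pt["color"][150:220,290:370][:,:,::-1],None,fx=8,fy=8,interpolation=cv2.INTER_CUBIC);cv2.imwrite("pics/wellc.png",im)
im=cv2.resize(ps["color"][130:230,215:325][:,:,::-1],None,fx=6,fy=6,interpolation=cv2.INTER_CUBIC);cv2.imwrite("pics/pins.png",im)
# predicted overlays
th=np.radians(-59.1);
for p in(pt,ps):
    print("pin top pred", proj(p,[494.7,-133,110]),"well pred",proj(p,[484.5,-365.6,44]))
```

```text
top [161 187  21  15 220] [483. -60.  68.] [512. -33. 151.] top rect [497.4 -45.6] [21.  20.9] 26.9
top [206 191  13  10  89] [ 485. -144.   62.] [ 506. -122.  115.] top rect [ 495.  -132.9] [15.3 15.6] 22.5
top [165 222  21  15 201] [405. -69.  66.] [436. -42. 146.] top rect [420.1 -55.2] [19.9 19.9] 45.9
top [218 233  11  10  76] [ 390. -166.   60.] [ 410. -148.  111.] top rect [ 400.4 -157. ] [14.4 15.2] 67.7
side [263 138  17  54 615] [ 480. -146.   60.] [510. -38. 150.] top rect [495.1 -48.8] [22.8 23. ] 23.9
side [227 144  18  57 624] [ 388. -170.   61.] [434. -51. 146.] top rect [420.2 -60.7] [27.2 17.7] 18.1
pin top pred (np.float64(210.3559203356454), np.float64(194.5786416568807)) well pred (np.float64(314.481883199457), np.float64(199.87711724760285))
pin top pred (np.float64(274.813739311555), np.float64(168.46185551278015)) well pred (np.float64(289.7001887968887), np.float64(251.27746097237127))
```

View pics/pinc.png

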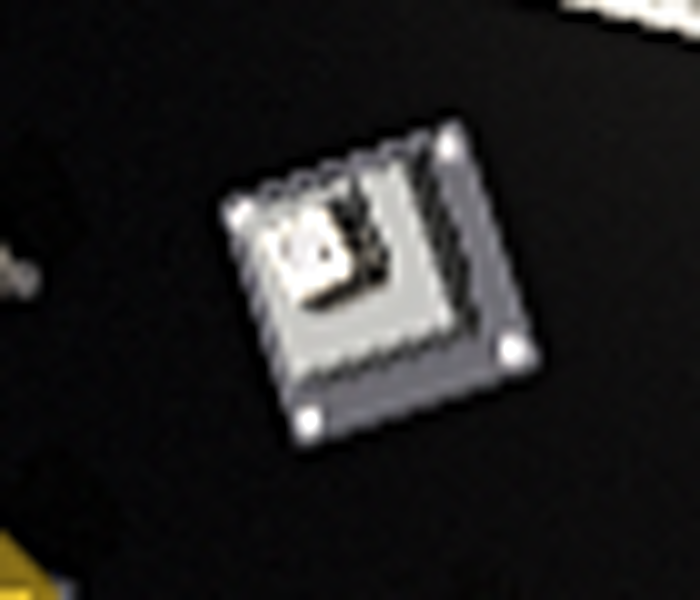

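View pics/wellc.png

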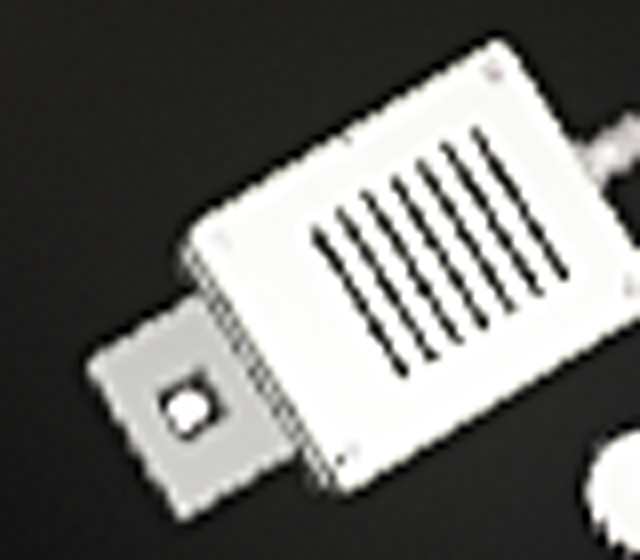

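View pics/pins.png

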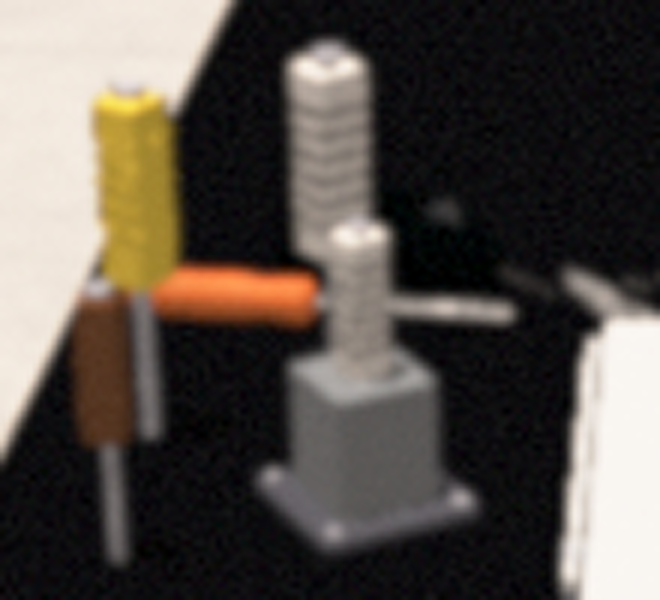

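```bash
cat >> h.py <<'E'
def rows(wps, start=None, yaw0=None):
    """wps: list of (x,y,z,yawdeg,open_m) world; prints rows rel. to start pose (commanded)"""
    s=ctrl.read_state()
    p0=np.array(start if start is not None else s["eef_pos"]); y0=np.degrees(s["tool_rot"][2]) if yaw0 is None else yaw0
    a=np.radians(y0); R=np.array([[np.cos(a),np.sin(a),0],[np.sin(a),-np.cos(a),0],[0,0,-1]])
    o=[]
    for x,y,z,yw,op in wps:
        d=R.T@(np.array([x,y,z])-p0)/1000; t=-(yw-y0); t=(t+180)%360-180
        o.append("%.4f %.4f %.4f %.1f %.3f"%(d[0],d[1],d[2],t,op))
    print("; ".join(o))
E
python3 - <<'E'
from h import *
ps=imaging.get_image("side");pt=imaging.get_image("top")
for p,n in((ps,"side"),(pt,"top")):
    X=cloud(p);r=np.hypot(X[...,0],X[...,1]);az=np.degrees(np.arctan2(X[...,1],X[...,0]))
    for a in range(-60,90,10):
        m=(az>a)&(az<a+10)&(X[...,2]>90)&(r>300)&(r<900)&(X[...,2]<900)
        if m.sum()>5: print(n,a,m.sum(),"r",np.round(np.percentile(r[m],[1,20,50,80])),"z",np.round(np.percentile(X[...,2][m],[50,99])))
X=cloud(pt)
print(np.round(pt["range_z"][195:208,308:320]-0).astype(int))
print(np.round(X[195:208,308:320,2]).astype(int))
P0=np.array([163.807,629.035,194.113]);a0=75.4;w=[]
for i in range(1,25):
    t=min(1,i/22);a=np.radians(75.4+(-15.05-75.4)*t);r=650+(512.3-650)*t
    w.append((r*np.cos(a),r*np.sin(a),194-4*t,165.4+(17.6-165.4)*t,0.085 if i<10 else .05))
rows(w[:12],P0,165.4)
print(np.round(w[11],1))
E
```

```text
side -60 1589 r [886. 891. 895. 898.] z [242. 298.]
side -50 6 r [896. 897. 899. 899.] z [298. 298.]
side -30 3429 r [429. 795. 835. 874.] z [159. 205.]
side -20 950 r [503. 777. 796. 834.] z [132. 200.]
side -10 2782 r [411. 505. 816. 860.] z [136. 201.]
side 0 1174 r [866. 873. 881. 889.] z [276. 365.]
side 50 41 r [301. 306. 314. 324.] z [185. 194.]
side 60 959 r [305. 364. 442. 544.] z [147. 195.]
side 70 1171 r [572. 597. 618. 659.] z [341. 416.]
top -60 414 r [568. 887. 890. 893.] z [199. 847.]
top -50 16299 r [554. 572. 602. 647.] z [844. 864.]
top -40 541 r [702. 710. 716. 883.] z [819. 827.]
top -30 2462 r [429. 788. 826. 864.] z [161. 205.]
top -20 4030 r [514. 790. 831. 858.] z [131. 200.]
top -10 4175 r [419. 789. 826. 860.] z [134. 202.]
top 0 737 r [868. 873. 880. 890.] z [162. 236.]
top 50 90 r [300. 303. 310. 317.] z [191. 195.]
top 60 156 r [300. 307. 319. 348.] z [122. 195.]
[[1038 1037 1038 1034 1038 1040 1035 1036 1040 1039 1036 1037]
 [1038 1034 1036 1040 1042 1041 1038 1040 1036 1037 1037 1036]
 [1039 1041 1036 1038 1035 1071 1070 1045 1037 1036 1037 1038]
 [103
[... 883 characters left out ...]
29  4 25 46 44]
 [44 44 42 42 25 25 25  1 44 41 44 44]
 [41 44 45 44 -1  0  1 41 42 43 44 41]
 [42 43 43 42 43 43 45 43 43 44 40 43]
 [45 44 43 42 42 43 48 46 44 45 43 41]
 [44 43 43 42 41 46 44 44 46 41 44 44]
 [46 43 45 43 44 39 44 42 43 41 45 42]]
-0.0462 -0.0079 0.0003 6.7 0.085; -0.0912 -0.0191 0.0005 13.4 0.085; -0.1349 -0.0334 0.0007 20.2 0.085; -0.1770 -0.0506 0.0008 26.9 0.085; -0.2173 -0.0707 0.0010 33.6 0.085; -0.2557 -0.0935 0.0012 40.3 0.085; -0.2919 -0.1187 0.0014 47.0 0.085; -0.3258 -0.1463 0.0016 53.7 0.085; -0.3573 -0.1759 0.0017 60.5 0.085; -0.3863 -0.2075 0.0019 67.2 0.050; -0.4126 -0.2407 0.0021 73.9 0.050; -0.4361 -0.2754 0.0023 80.6 0.050
[516.4 252.6 191.8  84.8   0. ]
```

Call:
{"op": "drive_tool", "data": {"deltas": "-0.046 -0.008 0 6.7 0.085; -0.091 -0.019 0 13.4 0.085; -0.135 -0.033 0 20.2 0.085; -0.177 -0.051 0 26.9 0.085; -0.217 -0.071 0 33.6 0.085; -0.256 -0.094 0 40.3 0.085; -0.292 -0.119 0 47 0.085; -0.326 -0.146 0 53.7 0.085; -0.357 -0.176 0 60.5 0.085; -0.386 -0.208 0 67.2 0.05; -0.413 -0.241 0 73.9 0.05; -0.436 -0.275 0 80.6 0.05"}}

```text
clock: 2.6
eef_pos: [517.2, 251.8, 194.2]
tool_rot: [3.141, -0.0, 1.476]
force: [0.7, 0.1, 0.5]
width: 49.8
```

Run:
```python
from h import *
# commanded pose after call 1
a=np.radians(165.4);P0=np.array([163.807,629.035,194.113])
C=P0+1000*np.array([-.436*np.cos(a)-.275*np.sin(a),-.436*np.sin(a)+.275*np.cos(a),0]);y0=165.4-80.6
s=ctrl.read_state();print(C,y0,s["eef_pos"],s["tool_rot"],s["qpos"],s["force"])
w=[]
for i in range(13,25):
    t=min(1,i/22);a=np.radians(75.4+(-15.05-75.4)*t);r=650+(512.3-650)*t
    w.append((r*np.cos(a),r*np.sin(a),194,165.4+(17.6-165.4)*t,.05))
rows(w,C,y0);print(w[-1])
```

```text
[516.40912481 253.01273792 194.113     ] 84.80000000000001 [517.19776546 251.78027975 194.23315698] [ 3.14100770e+00 -3.09829145e-04  1.47611406e+00] [-0.77668263  0.55162171  0.4279104   1.74053459 -0.27922212  0.90923629
 -0.32665443] [0.67150922 0.05255694 0.54458225]
-0.0393 0.0146 0.0001 6.7 0.050; -0.0787 0.0262 0.0001 13.5 0.050; -0.1184 0.0347 0.0001 20.2 0.050; -0.1581 0.0402 0.0001 26.9 0.050; -0.1978 0.0428 0.0001 33.6 0.050; -0.2371 0.0424 0.0001 40.3 0.050; -0.2758 0.0392 0.0001 47.0 0.050; -0.3137 0.0333 0.0001 53.8 0.050; -0.3506 0.0246 0.0001 60.5 0.050; -0.3864 0.0134 0.0001 67.2 0.050; -0.3864 0.0134 0.0001 67.2 0.050; -0.3864 0.0134 0.0001 67.2 0.050
(np.float64(494.727903182068), np.float64(-133.024778943903), 194, 17.599999999999994, 0.05)
```

Call:
{"op": "drive_tool", "data": {"deltas": "-0.0393 0.0146 0 6.7 0.05; -0.0787 0.0262 0 13.5 0.05; -0.1184 0.0347 0 20.2 0.05; -0.158 0.0402 0 26.9 0.05; -0.1978 0.0428 0 33.6 0.05; -0.237 0.0424 0 40.3 0.05; -0.2758 0.0392 0 47 0.05; -0.3137 0.0333 0 53.8 0.05; -0.3506 0.0246 0 60.5 0.05; -0.3864 0.0134 0 67.2 0.05; -0.3864 0.0134 0 67.2 0.05"}}

```text
clock: 3.98
eef_pos: [493.5, -136.2, 194.6]
tool_rot: [3.14, 0.0, 0.301]
force: [0.9, 0.0, 0.7]
width: 49.9
```

Run:
```python
from h import *
s=ctrl.read_state();print(s["eef_pos"],s["tool_rot"],s["qpos"],s["force"])
for n in("side","top"):
    p=imaging.get_image(n);save(p,n+"1.png")
```

```text
[ 493.54281188 -136.24853744  194.59667314] [3.14004425e+00 1.87842313e-04 3.01137393e-01] [-0.29161386  0.53129248  0.76082982  1.91129618 -0.46733295  0.88312816
 -0.5643213 ] [0.92538662 0.04765982 0.66681923]
```

View pics/side1.png

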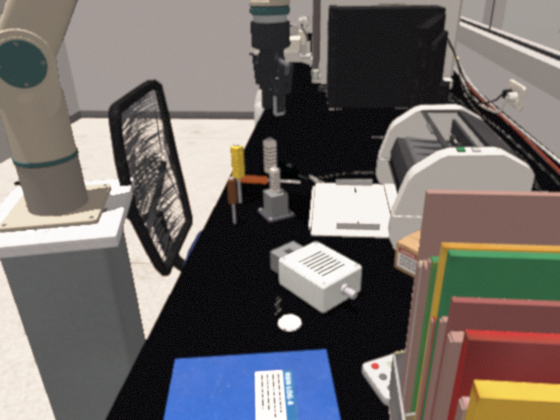

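Call:
{"op": "drive_tool", "data": {"deltas": "0 0 0 0 0.05; 0 0 0.03 0 0.05; 0 0 0.06 0 0.05; 0 0 0.09 0 0.05; 0 0 0.115 0 0.05; 0 0 0.127 0 0.05; 0 0 0.127 0 0.05"}}

```text
clock: 4.95
eef_pos: [494.7, -132.4, 66.7]
tool_rot: [-3.141, 0.001, 0.308]
force: [0.2, -0.3, -0.3]
width: 50.1
```

Run:
```python
from h import *
s=ctrl.read_state();print(s["eef_pos"],s["tool_rot"],s["qpos"],s["force"])
for n in("side","top"):
    p=imaging.get_image(n);save(p,n+"2.png")
    a,b,c,d=(90,230,205,345) if n=="side" else (140,260,140,280)
    cv2.imwrite(f"pics/{n}2c.png",cv2.resize(p["color"][a:b,c:d,::-1],None,fx=4,fy=4,interpolation=cv2.INTER_CUBIC))
```

```text
[ 494.67690922 -132.42109483   66.69408843] [-3.14083848e+00  7.75038361e-04  3.08174543e-01] [-0.16367834  0.7038129   0.57266282  2.0235457  -0.66375397  0.60585056
 -0.39766197] [ 0.1838593  -0.30025411 -0.25138507]
```

View pics/side2c.png

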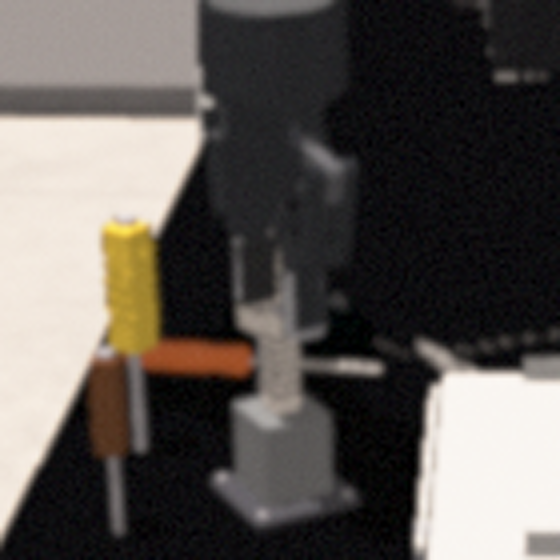

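View pics/top2c.png

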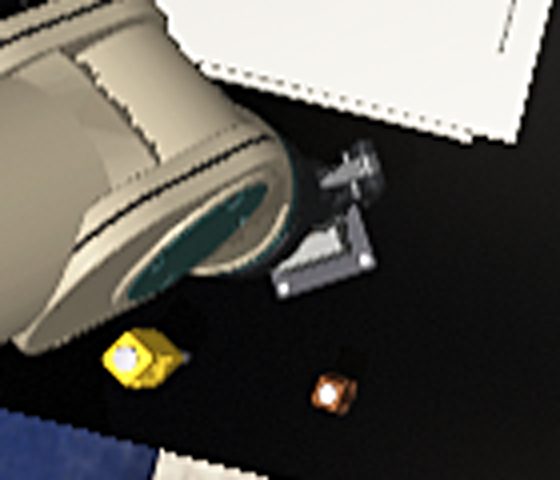

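Call:
{"op": "drive_tool", "data": {"deltas": "0 0 0 0 0.03; 0 0 0 0 0.015; 0 0 0 0 0.01; 0 0 0 0 0.01; 0 0 0 0 0.01; 0 0 0 0 0.01"}}

```text
clock: 5.8
eef_pos: [495.6, -133.2, 67.9]
tool_rot: [3.141, -0.002, 0.307]
force: [0.3, 0.6, 5.6]
width: 13.1
```

Call:
{"op": "drive_tool", "data": {"deltas": "0 0 0 0 0.01; 0 0 0 0 0.01"}}

```text
clock: 6.05
eef_pos: [495.6, -133.1, 68.0]
tool_rot: [3.141, -0.002, 0.307]
force: [-0.5, 0.5, 6.1]
width: 13.5
```

Run:
```python
from h import *
s=ctrl.read_state();print(s["eef_pos"],s["tool_rot"],s["qpos"],s["force"],s["width"])
for n in("side","top"):
    p=imaging.get_image(n);save(p,n+"3.png")
    a,b,c,d=(110,230,215,335) if n=="side" else (140,260,140,280)
    cv2.imwrite(f"pics/{n}3c.png",cv2.resize(p["color"][a:b,c:d,::-1],None,fx=5,fy=5,interpolation=cv2.INTER_CUBIC))
```

```text
[ 495.59036931 -133.14230228   67.95437797] [ 3.14099552e+00 -1.81189340e-03  3.07194719e-01] [-0.16352438  0.70169078  0.57394992  2.0229451  -0.6640495   0.60588301
 -0.39747407] [-0.5365111   0.4998465   6.10302413] 13.501670230167612
```

View pics/side3c.png

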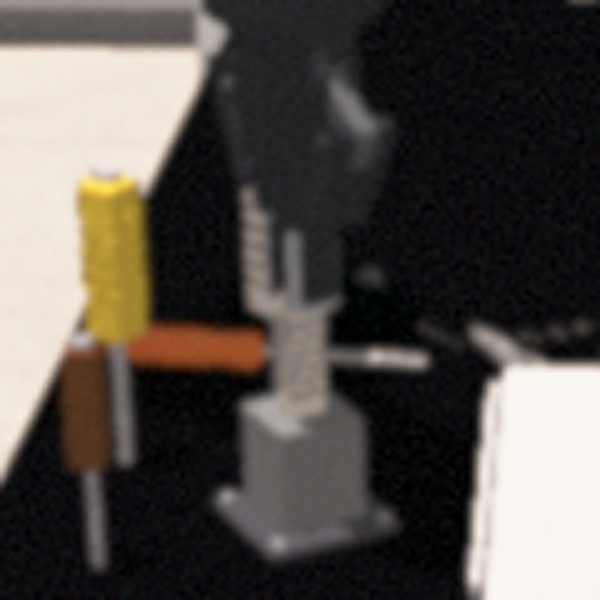

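Call:
{"op": "drive_tool", "data": {"deltas": "0 0 -0.008 0 0.01; 0 0 -0.02 0 0.01; 0 0 -0.04 0 0.01; 0 0 -0.06 0 0.01; 0 0 -0.075 0 0.01; 0 0 -0.075 0 0.01"}}

```text
clock: 6.9
eef_pos: [495.5, -133.2, 143.2]
tool_rot: [3.14, -0.002, 0.308]
force: [-0.8, 0.7, -0.5]
width: 13.2
```

Run:
```python
from h import *
s=ctrl.read_state();print(s["eef_pos"],s["tool_rot"],s["force"],s["width"])
for n in("side",):
    p=imaging.get_image(n);save(p,n+"4.png")
    print([(d["point"],d["score"]) for t in("pin_tip","pin_grip") for d in models.landmark_of(p,t)])
    a,b,c,d=(80,220,205,345)
    cv2.imwrite(f"pics/{n}4c.png",cv2.resize(p["color"][a:b,c:d,::-1],None,fx=4,fy=4,interpolation=cv2.INTER_CUBIC))
    tip=s["eef_pos"]-[0,0,62];print("tip pred",tip,proj(p,tip))
    im=cv2.imread("pics/side0.png")[225:285,250:330];cv2.imwrite("pics/wells.png",cv2.resize(im,None,fx=9,fy=9,interpolation=cv2.INTER_CUBIC))
pt=imaging.get_image("top")
# button centroid from initial top image
g=cv2.imread("pics/top0.png")[...,1].astype(int);print(g[194:208,305:323])
```

```text
[ 495.53047701 -133.19323061  143.23375778] [ 3.14046955e+00 -2.07545423e-03  3.07516403e-01] [-0.76740733  0.6610586  -0.50682461] 13.19182737770465
[([272.8, 178.9], 0.72), ([237.9, 201.4], 0.68), ([235.5, 222.7], 0.54), ([269.3, 154.3], 0.81), ([231.8, 188.5], 0.79), ([272.2, 150.2], 0.77), ([234.6, 159.7], 0.76)]
tip pred [ 495.53047701 -133.19323061   81.23375778] (np.float64(275.56894630422585), np.float64(180.77251945329678))
[[207 204 202 202 200 201 201 202 202 204 204 203 202 206 177 174 173 169]
 [202 203 201 201 203 202 204 206 210 187 184 205 203 204 206 186 178 119]
 [202 202 203 202 202 204 207 214 197 129 130 212 206 203 206 211  90 179]
 [204 202 202 205 209 214 194 156 104  49  88 193 211 206 204 208 163 140]
 [205 202 204 207 189 156 108  75 120  43  59 109 188 208 204 207 214  97]
 [206 204 203 211 172  40  70 221 238 227 126  42 157 213 206 204 207 180]
 [210 206 205 210 202  15 250 255 252 255 255  56 109 189 207 203 205 209]
 [217 208 205 207 216 114 248 255 254 255 255  40  70 146 208 203 203 206]
 [177 214 207 205 209 192 136 255 255 217 131  19 128 187 209 205 205 203]
 [ 90 222 209 206 206 211 124 212 230  64 108 167 197 212 208 205 205 205]
 [ 35 183 215 207 206 209 192 119  54 111 198 215 210 207 205 204 205 205]
 [ 30 132 199 212 207 207 210 194 177 193 211 208 206 205 205 205 205 207]
 [ 26  77 136 221 211 207 206 209 210 210 207 205 205 205 205 205 206 208]
 [ 22  18  56 177 214 208 205 207 207 206 206 206 206 206 205 205 209 215]]
```

View pics/side4c.png

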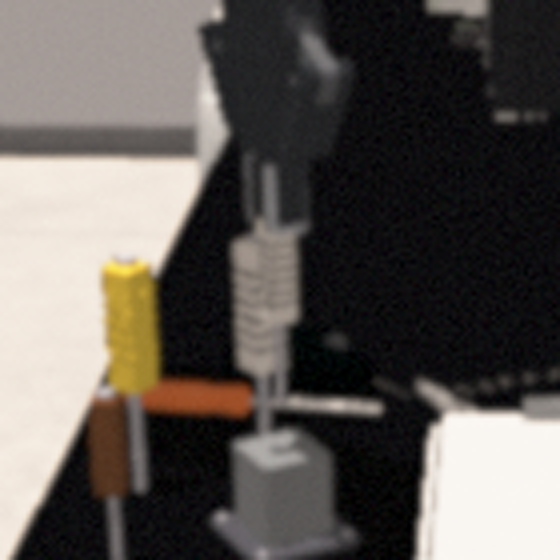

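View pics/wells.png

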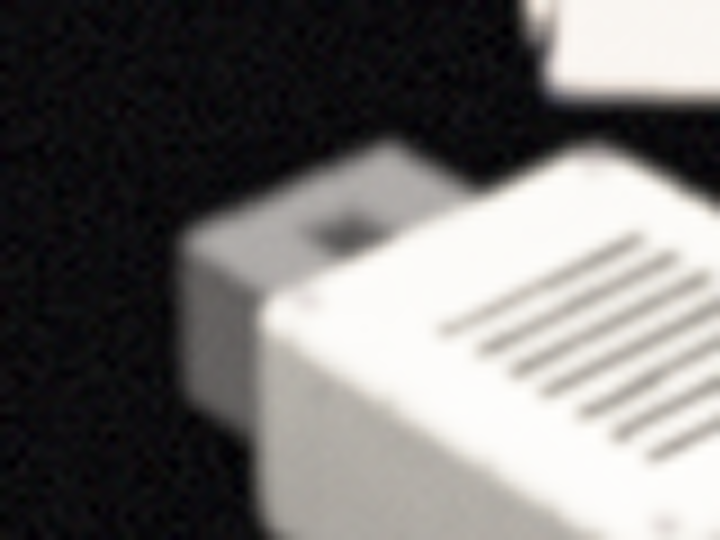

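Run:
```python
from h import *
pt=imaging.get_image("top");ps=imaging.get_image("side")
A=atz(pt,313.7,200.2,44);B=atz(ps,288.5,250.4,44);print(A,B,atz(pt,313,200.7,25))
# slide block corners fit (top): from crop8: left (88,365) bottom(183,520) -> edge toward sampler
for q in((88,365),(183,520)): print(atz(pt,290+q[0]/8-.5,150+q[1]/8-.5,44))
# roof corners: (498,38) (190,230)(340,492)
for q in((498,38),(188,228),(342,494)): print("roof",atz(pt,290+q[0]/8-.5,150+q[1]/8-.5,58))
s=ctrl.read_state();print(s["eef_pos"])
C=[494.73,-133.02,142.1]
W=[483.8,-364.6]
w=[(C[0]+(W[0]-C[0])*t,C[1]+(W[1]-C[1])*t,142.1,17.6+13.3*t,.01) for t in(.15,.35,.55,.75,.92,1)]
rows(w,C,17.6)
```

```text
[ 483.76478125 -363.76834261   44.        ] [ 482.92492789 -362.27153089   44.        ] [ 483.69407209 -363.32884864   25.        ]
[ 495.96300925 -333.15560538   44.        ]
[ 450.44336375 -360.21467483   44.        ]
roof [ 588.37485755 -452.14160615   58.        ]
roof [ 534.28940178 -361.97188223   58.        ]
roof [ 457.09240671 -405.01622272   58.        ]
[ 494.25252386 -132.91510906  141.46507235]
-0.0121 0.0326 0.0000 -2.0 0.010; -0.0282 0.0761 0.0000 -4.7 0.010; -0.0442 0.1196 0.0000 -7.3 0.010; -0.0603 0.1631 0.0000 -10.0 0.010; -0.0740 0.2000 0.0000 -12.2 0.010; -0.0804 0.2174 0.0000 -13.3 0.010
```

Call:
{"op": "drive_tool", "data": {"deltas": "-0.012 0.0325 0 -2 0.01; -0.028 0.076 0 -4.7 0.01; -0.044 0.1195 0 -7.3 0.01; -0.06 0.163 0 -10 0.01; -0.074 0.1995 0 -12.2 0.01; -0.0804 0.2164 0 -13.3 0.01; -0.0804 0.2164 0 -13.3 0.01; -0.0804 0.2164 0.015 -13.3 0.01; -0.0804 0.2164 0.015 -13.3 0.01"}}

```text
clock: 8.32
eef_pos: [483.4, -360.4, 125.2]
tool_rot: [-3.137, 0.0, 0.542]
force: [-0.0, 0.2, -0.7]
width: 13.4
```

Run:
```python
from h import *
s=ctrl.read_state();print(s["eef_pos"],s["tool_rot"],s["force"],s["width"])
for n,(a,b,c,d) in(("side",(160,300,220,360)),("top",(130,250,250,390))):
    p=imaging.get_image(n);save(p,n+"5.png")
    print([(d["point"],d["score"]) for t in("pin_tip",) for d in models.landmark_of(p,t)])
    cv2.imwrite(f"pics/{n}5c.png",cv2.resize(p["color"][a:b,c:d,::-1],None,fx=5,fy=5,interpolation=cv2.INTER_CUBIC))
    e=s["eef_pos"]
    for z in(57,62): print("tip pred",proj(p,e-[0,0,z]))
    print("on well plane",proj(p,[e[0],e[1],44]))
```

```text
[ 483.3599205  -360.36551273  125.21482225] [-3.13721121e+00  3.66881881e-04  5.41612463e-01] [-0.01880143  0.20879236 -0.70250987] 13.43510411067163
[([239.9, 200.5], 0.72), ([237.0, 224.7], 0.67)]
tip pred (np.float64(288.3542521724171), np.float64(238.0907579338238))
tip pred (np.float64(288.39577497660963), np.float64(240.53835597575485))
on well plane (np.float64(288.5532755295632), np.float64(249.8223639446016))
[([179.7, 197.9], 0.79)]
tip pred (np.float64(312.8912784647829), np.float64(199.77083744869125))
tip pred (np.float64(312.7546090387615), np.float64(199.90080120240174))
on well plane (np.float64(312.24163349634614), np.float64(200.3886076489111))
```

View pics/side5c.png

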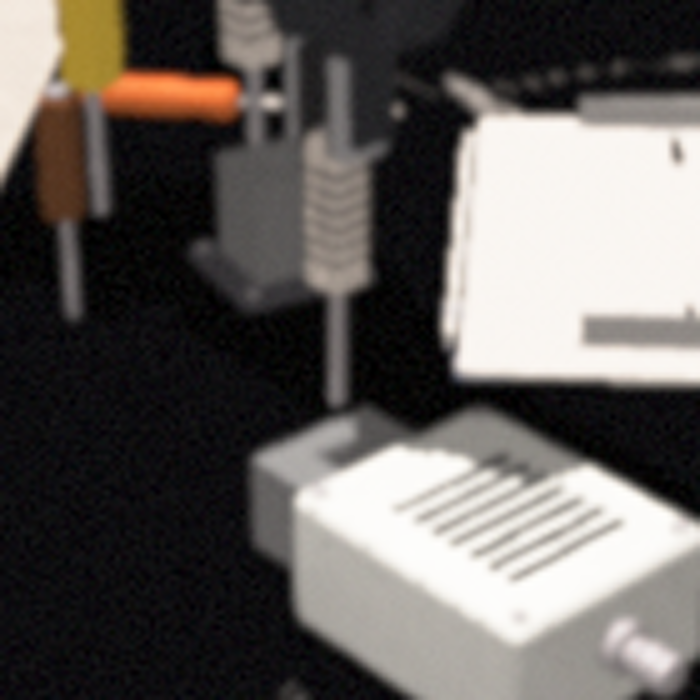

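View pics/top5c.png

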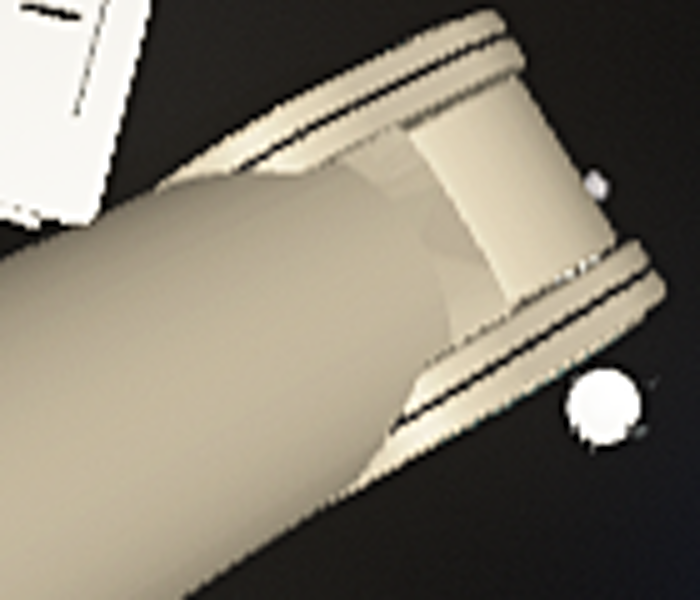

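Call:
{"op": "drive_tool", "data": {"deltas": "0 0 0 0 0.01; 0 0 0 0 0.01"}}

```text
clock: 8.78
eef_pos: [483.6, -363.6, 127.3]
tool_rot: [3.141, -0.0, 0.539]
force: [-0.6, 0.6, 0.0]
width: 13.1
```

```bash
cat > look.py <<'E'
from h import *
import sys
s=ctrl.read_state();print(np.round(s["clock"],2),s["eef_pos"],s["tool_rot"],s["force"],s["width"])
p=imaging.get_image("side");tag=sys.argv[1];a,b,c,d=(200,270,250,330);fx=9
if len(sys.argv)>2: a,b,c,d,fx=map(int,sys.argv[2:7])
cv2.imwrite(f"pics/{tag}.png",cv2.resize(p["color"][a:b,c:d,::-1],None,fx=fx,fy=fx,interpolation=cv2.INTER_CUBIC))
e=s["eef_pos"];print("tip pred",proj(p,e-[0,0,62]))
E
python3 look.py s6
```

```text
8.78 [ 483.61636776 -363.63627985  127.29617147] [ 3.14131633e+00 -1.69739534e-04  5.39273186e-01] [-0.59356359  0.59693304  0.0375548 ] 13.057735728833782
tip pred (np.float64(288.8464064614083), np.float64(240.43071454061857))
```

View pics/s6.png

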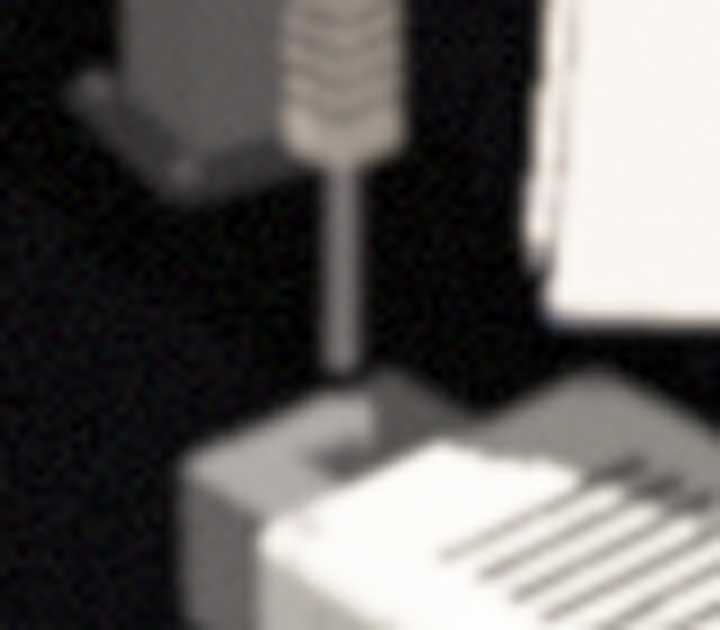

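Run:
```python
from h import *
p=imaging.get_image("side")
a=np.radians(-59.2);X=np.array([np.cos(a),np.sin(a)]);Y=np.array([-X[1],X[0]])
W=np.array([483.8,-364.0])
pr=lambda q,z:tuple(np.round((np.array(proj(p,[q[0],q[1],z]))-[250,225]+.5)*9-.5).astype(int).tolist())
print("well",pr(W,44),[pr(W+i*7*X+j*7*Y,44) for i,j in((-1,-1),(-1,1),(1,1),(1,-1))])
print("block",[pr(W+i*20*X+j*27*Y,44) for i,j in((-1,-1),(-1,1),(1,1),(1,-1))])
F=W+75*X
print("roof",[pr(F+i*55*X+j*45*Y,58) for i,j in((-1,-1),(-1,1))])
e=ctrl.read_state()["eef_pos"]
for z in (63,44): print("pin",pr(e[:2],z))
```

```text
well (356, 237) [(306, 235), (360, 210), (406, 238), (353, 263)]
block [(187, 245), (392, 152), (525, 228), (318, 328)]
roof [(244, 300), (592, 136)]
pin (353, 153)
pin (355, 236)
```

Call:
{"op": "drive_tool", "data": {"deltas": "0.002 -0.001 0 0 0.01; 0.002 -0.001 0.008 0 0.01; 0.002 -0.001 0.015 0 0.01; 0.002 -0.001 0.015 0 0.01; 0.002 -0.001 0.015 0 0.01"}}

```text
clock: 9.5
eef_pos: [484.7, -361.8, 112.0]
tool_rot: [-3.142, 0.0, 0.539]
force: [-0.5, 0.2, -0.4]
width: 13.0
```

```bash
python3 look.py s7
```

```text
9.5 [ 484.65861215 -361.84347207  111.9950043 ] [-3.14152666e+00  1.81423191e-04  5.39155922e-01] [-0.54268117  0.19721566 -0.38959487] 13.039132168227004
tip pred (np.float64(289.36886406570915), np.float64(247.29604783532676))
```

View pics/s7.png

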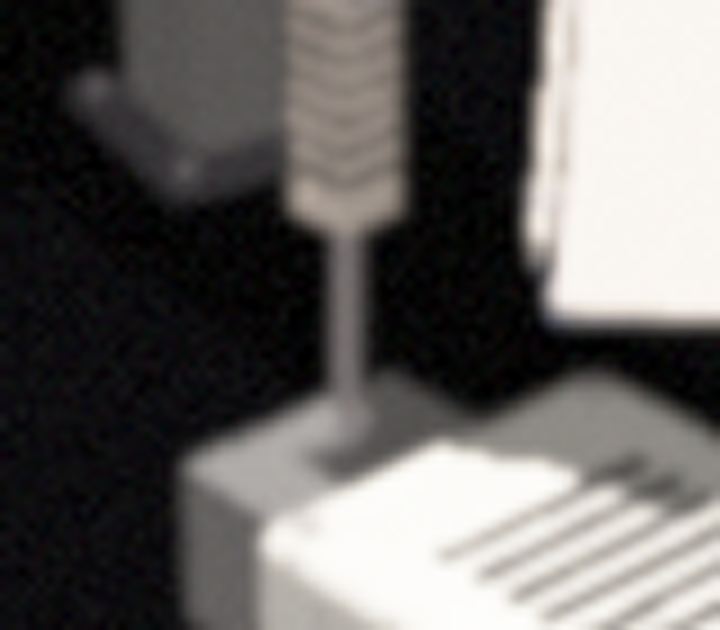

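Call:
{"op": "drive_tool", "data": {"deltas": "0 0 0.005 0 0.01; 0 0 0.01 0 0.01; 0 0 0.014 0 0.01; 0 0 0.014 0 0.01"}}

```text
clock: 10.05
eef_pos: [484.4, -361.5, 97.6]
tool_rot: [-3.141, 0.0, 0.539]
force: [0.6, -0.5, 0.6]
width: 13.2
```

Call:
{"op": "drive_tool", "data": {"deltas": "0 0 0.002 0 0.01; 0 0 0.004 0 0.01; 0 0 0.006 0 0.01; 0 0 0.006 0 0.01"}}

```text
clock: 10.55
eef_pos: [484.6, -361.6, 91.9]
tool_rot: [-3.141, 0.0, 0.539]
force: [-0.2, -0.4, -0.2]
width: 13.2
```

```bash
python3 look.py s8
```

```text
10.55 [ 484.6408636  -361.6181491    91.90347843] [-3.14128057e+00  1.73368030e-04  5.39362023e-01] [-0.15932319 -0.3956798  -0.20459271] 13.178842813772858
tip pred (np.float64(289.4902604774479), np.float64(256.8059250857046))
```

View pics/s8.png

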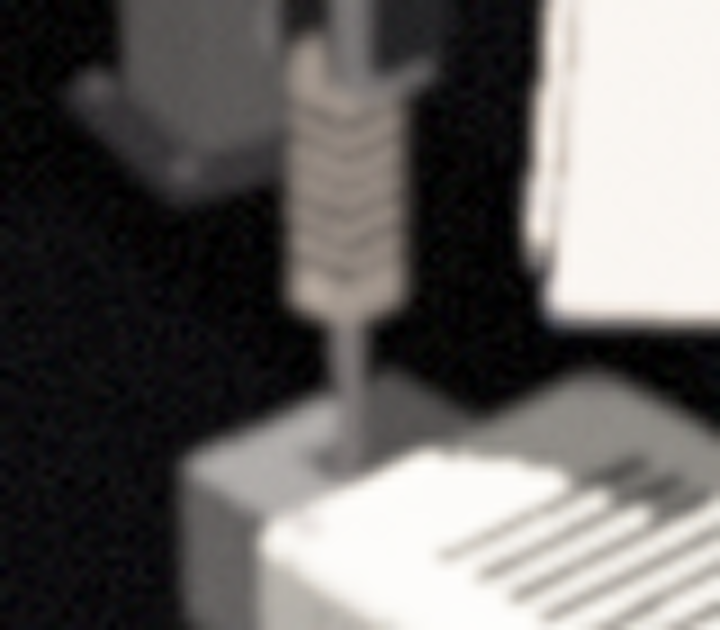

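Call:
{"op": "drive_tool", "data": {"deltas": "0 0 0.001 0 0.01; 0 0 0.002 0 0.01; 0 0 0.002 0 0.01"}}

```text
clock: 10.98
eef_pos: [484.7, -361.7, 90.0]
tool_rot: [-3.141, 0.0, 0.539]
force: [-0.6, -1.0, 0.3]
width: 13.0
```

Call:
{"op": "drive_tool", "data": {"deltas": "0 0 0.001 0 0.01; 0 0 0.0015 0 0.01; 0 0 0.0015 0 0.01"}}

```text
clock: 11.35
eef_pos: [484.7, -361.7, 88.5]
tool_rot: [-3.141, 0.0, 0.539]
force: [-0.1, -0.7, -0.6]
width: 13.2
```

Call:
{"op": "drive_tool", "data": {"deltas": "0 0 0.001 0 0.01; 0 0 0.0015 0 0.01; 0 0 0.0015 0 0.01"}}

```text
clock: 11.72
eef_pos: [484.9, -361.9, 87.4]
tool_rot: [3.141, -0.0, 0.539]
force: [-0.4, 0.1, 2.9]
width: 13.2
```

Call:
{"op": "drive_tool", "data": {"deltas": "0 0 0.0005 0 0.01; 0 0 0.001 0 0.01; 0 0 0.001 0 0.01"}}

```text
clock: 12.1
eef_pos: [484.8, -361.8, 86.2]
tool_rot: [3.141, -0.0, 0.539]
force: [-0.0, -0.3, 2.7]
width: 13.1
```

Call:
{"op": "drive_tool", "data": {"deltas": "0 0 0.0005 0 0.01; 0 0 0.001 0 0.01; 0 0 0.001 0 0.01"}}

```text
clock: 12.48
eef_pos: [484.8, -361.8, 85.1]
tool_rot: [3.141, -0.0, 0.539]
force: [-0.6, -0.5, 3.8]
width: 13.0
```

Call:
{"op": "drive_tool", "data": {"deltas": "0 0 0.0005 0 0.01; 0 0 0.001 0 0.01; 0 0 0.001 0 0.01"}}

```text
clock: 12.85
eef_pos: [484.8, -361.8, 84.1]
tool_rot: [3.141, 0.0, 0.539]
force: [1.1, -0.2, 5.2]
width: 13.1
```

Call:
{"op": "drive_tool", "data": {"deltas": "0 0 0.0005 0 0.01; 0 0 0.0008 0 0.01; 0 0 0.0008 0 0.01"}}

```text
clock: 13.22
eef_pos: [484.8, -361.8, 83.4]
tool_rot: [3.141, -0.0, 0.539]
force: [-0.7, 0.7, 4.8]
width: 13.4
```

Run:
```python
from h import *
F=[];Z=[]
for i in range(6):
    imaging.get_image("side");s=ctrl.read_state();F.append(s["force"]);Z.append(s["eef_pos"])
print(np.mean(F,0),np.std(F,0),np.mean(Z,0))
```

```text
[-0.05811136  0.18666546  5.10407021] [0.56933307 0.37046474 0.42699728] [ 484.78145689 -361.76673266   83.37511717]
```

Call:
{"op": "drive_tool", "data": {"deltas": "0 0 0.0005 0 0.01; 0 0 0.001 0 0.01; 0 0 0.001 0 0.01"}}

```text
clock: 13.9
eef_pos: [484.9, -361.8, 82.5]
tool_rot: [3.141, -0.0, 0.539]
force: [-0.0, 0.5, 5.4]
width: 12.8
```

```bash
cat > ff.py <<'E'
from h import *
F=[];Z=[]
for i in range(5):
    p=imaging.get_image("side");s=ctrl.read_state();F.append(s["force"]);Z.append(s["eef_pos"])
print(s["clock"],np.round(np.mean(F,0),2),np.round(np.std(F,0),2),np.round(np.mean(Z,0),2),s["width"])
save(p,"last.png")
E
python3 ff.py
```

```text
14.15 [-0.02  0.35  5.99] [0.56 0.42 0.54] [ 484.83 -361.82   82.48] 13.039572057038257
```

Call:
{"op": "drive_tool", "data": {"deltas": "0 0 0.0003 0 0.01; 0 -0.001 0.0003 0 0.01; 0 -0.002 0.0003 0 0.01; 0 -0.003 0.0003 0 0.01; 0 -0.003 0.0003 0 0.01"}}

```text
clock: 14.78
eef_pos: [483.9, -360.1, 82.5]
tool_rot: [3.139, -0.0, 0.539]
force: [0.1, -1.6, 6.1]
width: 13.0
```

```bash
python3 ff.py
```

```text
15.025 [ 0.84 -0.88  5.54] [0.74 0.31 0.67] [ 483.89 -360.18   82.51] 13.226210275023696
```

Call:
{"op": "drive_tool", "data": {"deltas": "0 -0.001 0 0 0.01; 0 -0.002 0 0 0.01; 0 -0.002 0 0 0.01"}}

```text
clock: 15.4
eef_pos: [483.2, -359.0, 82.7]
tool_rot: [3.138, -0.0, 0.539]
force: [1.1, -1.8, 6.0]
width: 13.1
```

```bash
python3 ff.py
```

```text
15.65 [ 0.62 -1.41  5.51] [0.65 0.53 0.29] [ 483.23 -359.06   82.68] 13.273047289103614
```

Call:
{"op": "drive_tool", "data": {"deltas": "0 0 0.0005 0 0.01; 0 -0.001 0.0006 0 0.01; 0 -0.001 0.0006 0 0.01"}}

```text
clock: 16.02
eef_pos: [482.8, -358.4, 82.2]
tool_rot: [3.137, -0.001, 0.539]
force: [1.7, -1.2, 5.9]
width: 13.0
```

```bash
python3 ff.py
```

```text
16.275 [ 0.81 -1.65  6.48] [0.39 0.29 0.29] [ 482.85 -358.37   82.23] 13.305889663693948
```

Call:
{"op": "drive_tool", "data": {"deltas": "0 -0.001 0 0 0.01; 0 -0.002 0 0 0.01; 0 -0.003 0 0 0.01; 0 -0.003 0 0 0.01"}}

```text
clock: 16.77
eef_pos: [481.3, -355.7, 82.2]
tool_rot: [3.137, -0.001, 0.539]
force: [0.5, -2.9, 6.2]
width: 13.6
```

```bash
python3 ff.py; python3 look.py s9
```

```text
17.025 [ 1.   -1.34  6.5 ] [0.33 0.48 0.43] [ 481.31 -355.78   82.21] 13.492337344616965
17.02 [ 481.30988783 -355.77082664   82.19584261] [ 3.13739411e+00 -5.45417593e-04  5.39067028e-01] [ 1.0278876  -1.10096752  7.11665489] 13.492337344616965
tip pred (np.float64(287.1900509375372), np.float64(259.8237954785616))
```

View pics/s9.png

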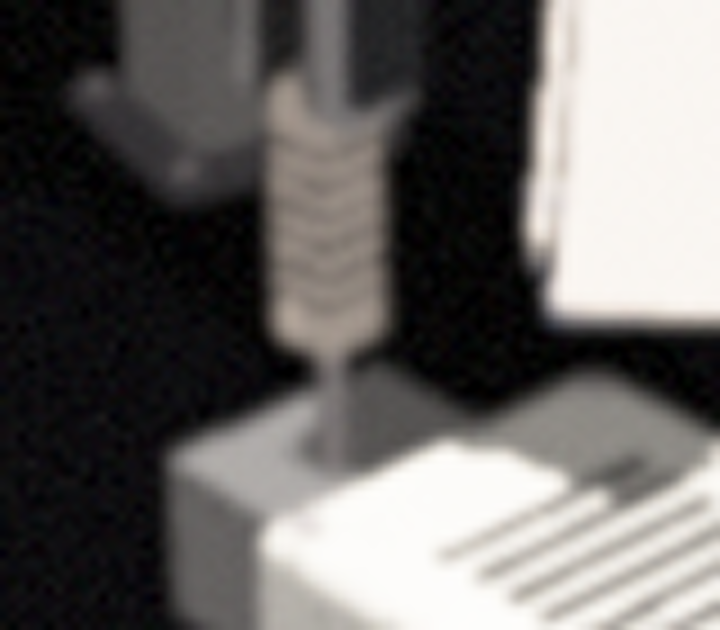

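Call:
{"op": "drive_tool", "data": {"deltas": "0 -0.001 0 0 0.01; 0 -0.0025 0 0 0.01; 0 -0.004 0 0 0.01; 0 -0.0055 0 0 0.01; 0 -0.007 0 0 0.01; 0 -0.0085 0 0 0.01; 0 -0.01 0 0 0.01"}}

```text
clock: 17.95
eef_pos: [476.2, -347.3, 82.2]
tool_rot: [3.137, -0.001, 0.539]
force: [1.3, -1.2, 6.3]
width: 13.1
```

```bash
python3 ff.py
```

```text
18.2 [ 0.7  -1.81  6.57] [0.63 0.75 0.39] [ 476.15 -347.12   82.2 ] 12.973093194618357
```

Call:
{"op": "drive_tool", "data": {"deltas": "0 -0.001 0 0 0.01; 0 -0.0025 0 0 0.01; 0 -0.004 0 0 0.01; 0 -0.0055 0 0 0.01; 0 -0.007 0 0 0.01; 0 -0.0085 0 0 0.01; 0 -0.01 0 0 0.01; 0 -0.0115 0 0 0.01; 0 -0.013 0 0 0.01; 0 -0.014 0 0 0.01"}}

```text
clock: 19.45
eef_pos: [469.0, -335.2, 82.2]
tool_rot: [3.137, -0.001, 0.539]
force: [0.9, -1.5, 5.7]
width: 13.1
```

```bash
python3 ff.py; python3 look.py s10
```

```text
19.7 [ 1.16 -1.46  5.93] [0.5  0.23 0.52] [ 469.01 -335.13   82.18] 13.186776444820902
19.7 [ 469.01524799 -335.16678402   82.17923444] [ 3.13739408e+00 -5.99878899e-04  5.39016755e-01] [ 1.93339579 -1.47186361  5.47089464] 13.186776444820902
tip pred (np.float64(278.732737435876), np.float64(254.58553465534132))
```

View pics/s10.png

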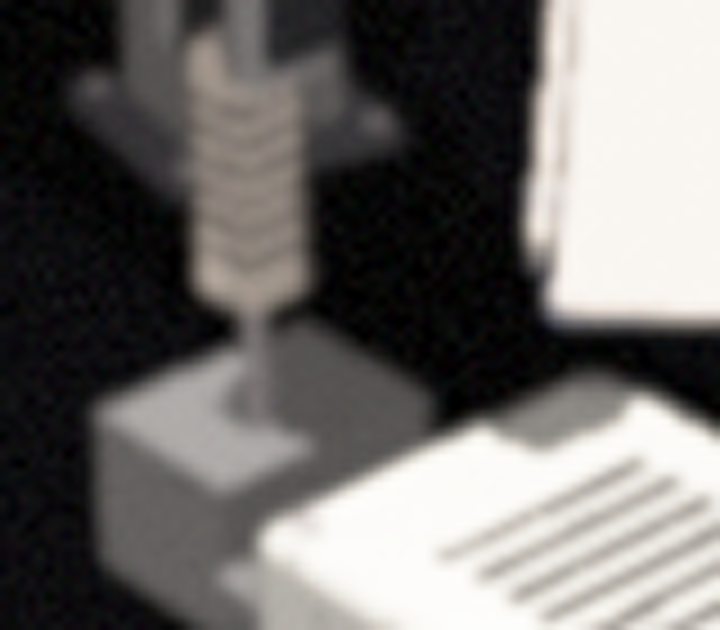

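Call:
{"op": "drive_tool", "data": {"deltas": "0 -0.001 0 0 0.01; 0 -0.0025 0 0 0.01; 0 -0.004 0 0 0.01; 0 -0.0055 0 0 0.01; 0 -0.007 0 0 0.01; 0 -0.0085 0 0 0.01; 0 -0.01 0 0 0.01; 0 -0.0115 0 0 0.01; 0 -0.013 0 0 0.01; 0 -0.013 0 0 0.01"}}

```text
clock: 21.0
eef_pos: [462.4, -323.9, 82.2]
tool_rot: [3.137, -0.001, 0.539]
force: [2.1, -2.3, 6.4]
width: 13.2
```

```bash
python3 ff.py; python3 look.py s11
python3 - <<'E'
from h import *
# slide corners in initial vs now
p=imaging.get_image("side")
E
```

```text
21.25 [ 1.13 -1.39  6.41] [0.34 0.36 0.38] [ 462.34 -323.97   82.15] 12.855120155422439
21.25 [ 462.33088465 -323.9927455    82.15030865] [ 3.13745445e+00 -6.04734981e-04  5.38994808e-01] [ 1.06162311 -1.9724025   6.31073714] 12.855120155422439
tip pred (np.float64(274.26894840838656), np.float64(251.8360597364018))
```

View pics/s11.png

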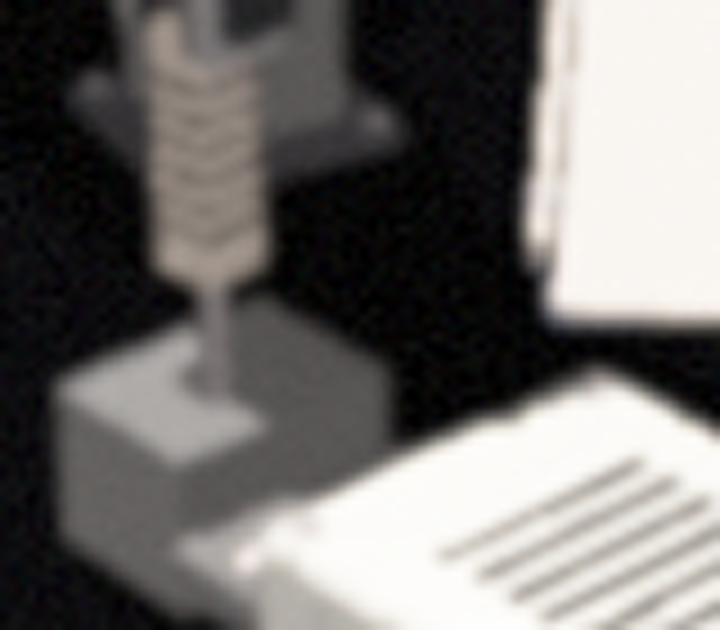

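Run:
```python
from h import *
p=imaging.get_image("side")
A=atz(p,250+183/9,200+463/9,44);B=atz(p,250+57/9,200+390/9,44);print(A,B,np.linalg.norm(A-B))
e=ctrl.read_state()["eef_pos"];print(np.linalg.norm(e[:2]-[481.31,-355.78]))
```

```text
[ 450.63078721 -359.37287315   44.        ] [ 429.38998972 -326.49286978   44.        ] 39.144170697905025
37.04830627666376
```

Call:
{"op": "drive_tool", "data": {"deltas": "0 0.001 -0.001 0 0.01; 0 0.002 -0.004 0 0.01; 0 0.003 -0.008 0 0.01; 0 0.003 -0.015 0 0.01; 0 0.003 -0.025 0 0.01; 0 0.003 -0.035 0 0.01; 0 0.003 -0.045 0 0.01; 0 0.003 -0.061 0 0.01; 0 0.003 -0.061 0 0.01; 0 0.003 -0.061 0 0.01"}}

```text
clock: 22.65
eef_pos: [462.6, -324.5, 142.4]
tool_rot: [-3.141, -0.0, 0.54]
force: [-0.2, -0.5, -0.3]
width: 13.2
```

```bash
python3 ff.py; python3 look.py s12 160 300 220 360 5
python3 - <<'E'
from h import *
# accumulated commanded pose
P=np.array([163.807,629.035,194.113]);y=165.4
def mv(P,y,d,t=0):
    a=np.radians(y);return P+1000*np.array([d[0]*np.cos(a)+d[1]*np.sin(a),d[0]*np.sin(a)-d[1]*np.cos(a),-d[2]]),y-t
L=[((-.436,-.275,0),80.6),((-.3864,.0134,0),67.2),((0,0,.127),0),((0,0,-.075),0)]
for d,t in L:P,y=mv(P,y,d,t)
print("above stand cmd",P,y);S=P.copy();Sy=y
for d,t in [((-.0804,.2164,.015),-13.3),((.002,-.001,.015),0),((0,-.046+.003+0,0),0)]:P,y=mv(P,y,d,t)
# z: .014+.006+.002+.0015+.0015+.001+.001+.001+.0008+.001+.0003+0+.0006 -.061 ; y: -.003-.002-.001-.003-.010-.014-.013+.003
P,y=mv(P,y,(0,0.046-.003,0)); P,y=mv(P,y,(0,-.046+.003,.0307-.061))
print("now cmd",P,y,ctrl.read_state()["eef_pos"])
w=[(P[0]+(S[0]-P[0])*t,P[1]+(S[1]-P[1])*t,P[2]+(S[2]-P[2])*t,y+(Sy-y)*t,.01) for t in(.15,.4,.65,.88,1)]
rows(w,P,y)
E
```

```text
22.9 [ 0.17  0.18 -0.61] [0.43 0.22 0.46] [ 462.4  -324.52  141.98] 13.024714915434112
22.9 [ 462.41941439 -324.61167323  141.9838939 ] [-3.14080444e+00  3.87063809e-04  5.39286792e-01] [ 0.44551918 -0.20882048 -0.79670538] 13.024714915434112
tip pred (np.float64(273.4380844685295), np.float64(223.86938854175813))
above stand cmd [ 494.73354677 -133.01147028  142.113     ] 17.60000000000001
now cmd [ 462.65017616 -324.81053165  142.413     ] 30.90000000000001 [ 462.43660443 -324.70180187  142.03666716]
0.0189 -0.0222 0.0000 2.0 0.010; 0.0504 -0.0592 0.0001 5.3 0.010; 0.0819 -0.0963 0.0002 8.6 0.010; 0.1109 -0.1303 0.0003 11.7 0.010; 0.1260 -0.1481 0.0003 13.3 0.010
```

View pics/s12.png

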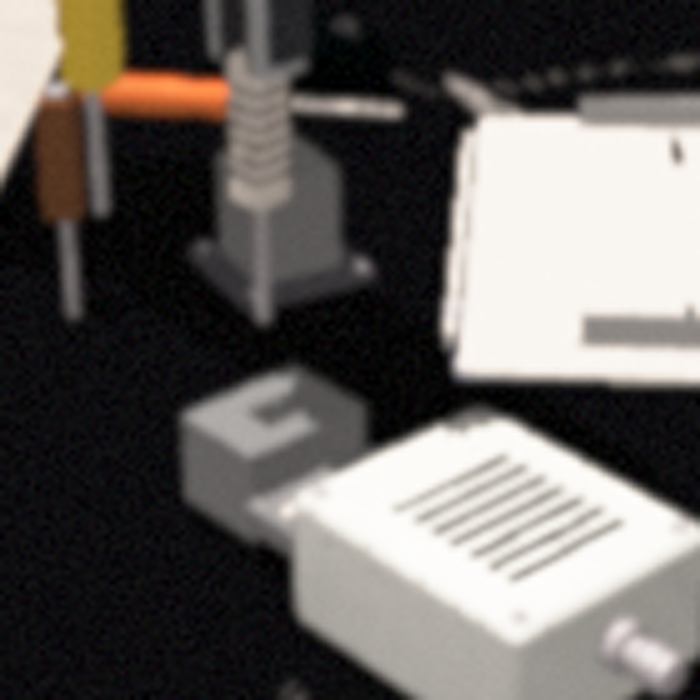

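Call:
{"op": "drive_tool", "data": {"deltas": "0.0189 -0.0222 0 2 0.01; 0.0504 -0.0592 0 5.3 0.01; 0.0819 -0.0963 0 8.6 0.01; 0.1109 -0.1303 0 11.7 0.01; 0.1264 -0.1481 0 13.3 0.01; 0.1264 -0.1481 0 13.3 0.01; 0.1264 -0.1481 0 13.3 0.01; 0.1264 -0.1481 0 13.3 0.01"}}

```text
clock: 23.95
eef_pos: [494.8, -134.5, 142.6]
tool_rot: [3.141, -0.0, 0.305]
force: [0.0, -1.4, 0.0]
width: 13.0
```

```bash
python3 ff.py; python3 look.py s13 140 220 230 330 8
python3 - <<'E'
from h import *
p=imaging.get_image("side");im=cv2.imread("pics/side4.png")[140:220,230:330];cv2.imwrite("pics/s4b.png",cv2.resize(im,None,fx=8,fy=8,interpolation=cv2.INTER_CUBIC))
E
```

```text
24.2 [ 0.3  -0.05 -0.79] [0.52 0.42 0.84] [ 494.87 -133.85  142.47] 13.079966696593447
24.2 [ 494.95146598 -133.40362752  142.44564158] [ 3.14152344e+00 -7.06076936e-05  3.06212420e-01] [-0.00383076  0.4670981   0.61958796] 13.079966696593447
tip pred (np.float64(275.3304952838576), np.float64(181.16489220804172))
```

View pics/s13.png

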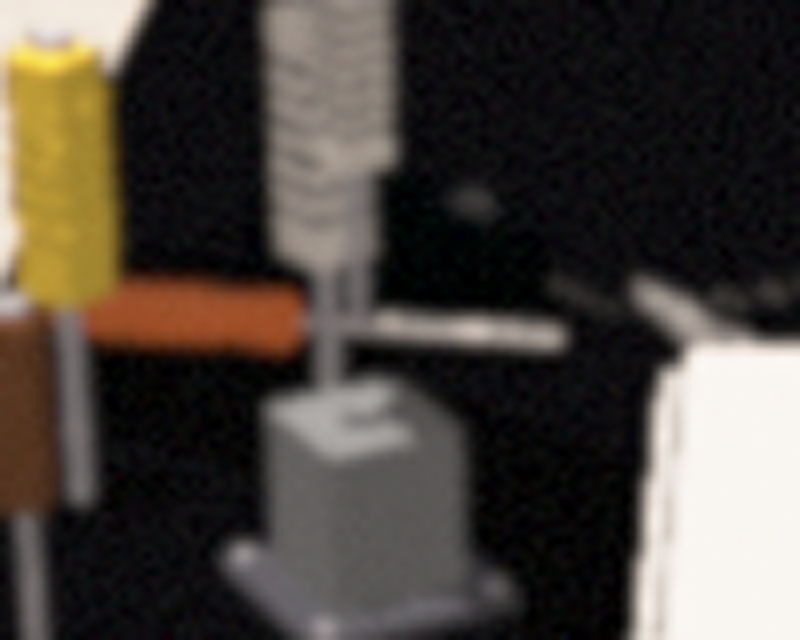

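View pics/s4b.png

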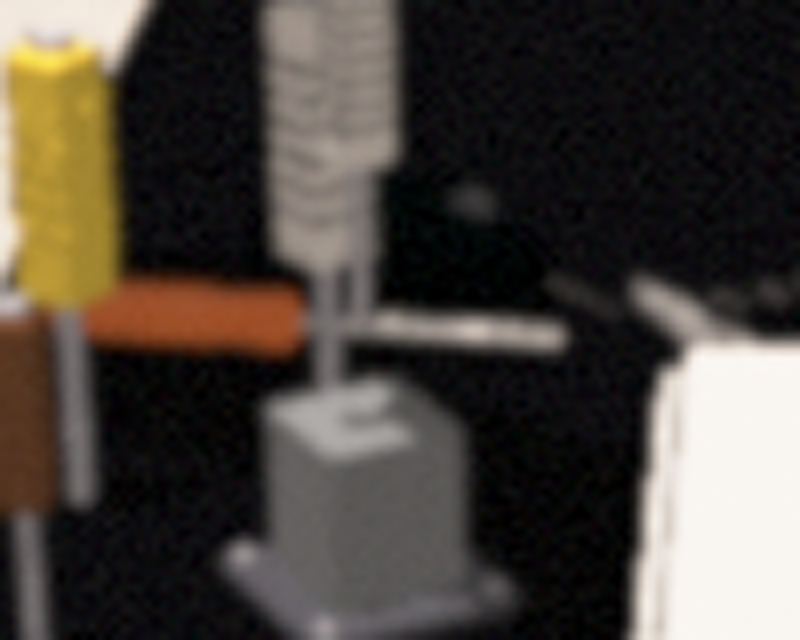

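Call:
{"op": "drive_tool", "data": {"deltas": "0 0 0.01 0 0.01; 0 0 0.02 0 0.01; 0 0 0.025 0 0.01; 0 0 0.03 0 0.01; 0 0 0.03 0 0.01"}}

```text
clock: 24.92
eef_pos: [494.8, -132.8, 112.0]
tool_rot: [-3.141, 0.001, 0.307]
force: [-0.1, -0.6, -0.4]
width: 13.3
```

```bash
python3 ff.py; python3 look.py s14 140 220 230 330 8
```

```text
25.175 [-0.1   0.22 -0.33] [0.88 0.35 0.25] [ 495.18 -132.91  112.52] 13.079609971235197
25.18 [ 495.20937858 -132.88740457  112.62651949] [ 3.14139112e+00 -3.87111062e-04  3.07200624e-01] [ 1.11501483 -0.18218429 -0.31687796] 13.079609971235197
tip pred (np.float64(275.7774382420914), np.float64(193.4871982718875))
```

View pics/s14.png

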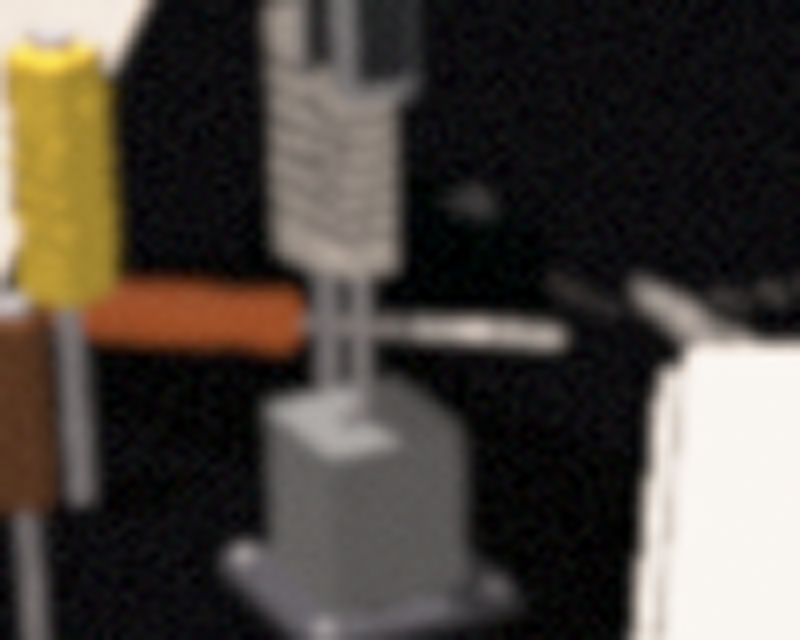

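Call:
{"op": "drive_tool", "data": {"deltas": "0 0 0.005 0 0.01; 0 0 0.01 0 0.01; 0 0 0.01 0 0.01"}}

```text
clock: 25.6
eef_pos: [494.6, -132.6, 101.8]
tool_rot: [-3.141, 0.001, 0.307]
force: [-0.4, 0.1, -0.5]
width: 13.4
```

Call:
{"op": "drive_tool", "data": {"deltas": "0 0 0.008 0 0.01; 0 0 0.016 0 0.01; 0 0 0.024 0 0.01; 0 0 0.03 0 0.01; 0 0 0.03 0 0.01"}}

```text
clock: 26.22
eef_pos: [494.6, -132.8, 71.8]
tool_rot: [-3.141, 0.001, 0.307]
force: [0.9, -0.6, -0.4]
width: 13.2
```

```bash
python3 ff.py; python3 look.py s15 140 220 230 330 8
```

```text
26.475 [ 0.14  0.2  -0.35] [0.21 0.44 0.28] [ 495.16 -132.94   72.47] 13.483610983349127
26.48 [ 495.27522599 -132.90388479   72.62066615] [ 3.14134158e+00 -4.37092311e-04  3.07201312e-01] [-0.08348494 -0.01970573 -0.33848356] 13.483610983349127
tip pred (np.float64(276.28334016515714), np.float64(209.66032742992107))
```

View pics/s15.png

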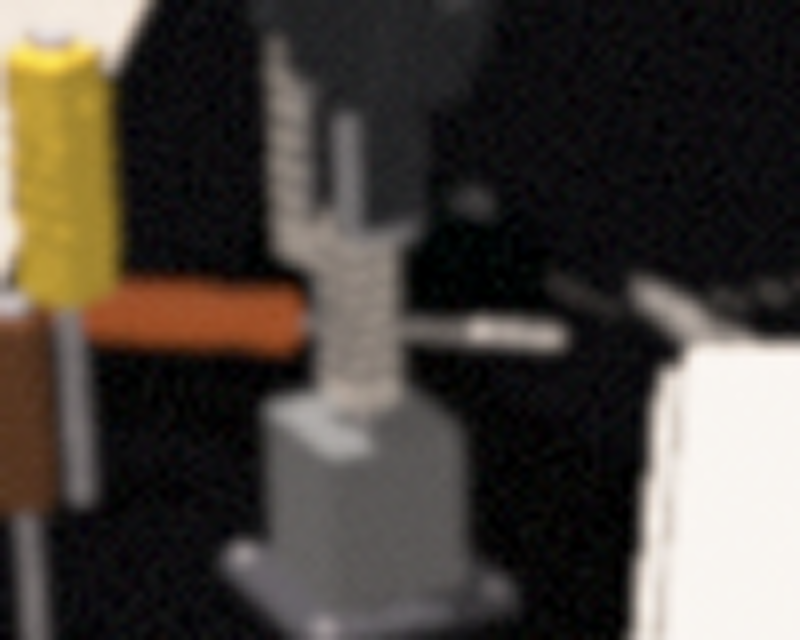

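Nearly seated (about 4 mm left by height). Lower until contact.

Call:
{"op": "drive_tool", "data": {"deltas": "0 0 0.002 0 0.01; 0 0 0.0035 0 0.01; 0 0 0.0045 0 0.01; 0 0 0.0045 0 0.01"}}

```text
clock: 27.02
eef_pos: [495.1, -132.8, 68.0]
tool_rot: [-3.141, -0.0, 0.307]
force: [0.0, -0.0, 2.8]
width: 13.3
```

```bash
python3 ff.py
```

```text
27.275 [-0.56  0.5   3.1 ] [0.46 0.4  0.86] [ 495.11 -132.78   68.02] 13.109490480135221
```

Call:
{"op": "drive_tool", "data": {"deltas": "0 0 0.0005 0 0.01; 0 0 0 0 0.03; 0 0 0 0 0.045; 0 0 0 0 0.05; 0 0 0 0 0.05; 0 0 0 0 0.05; 0 0 0 0 0.05"}}

```text
clock: 28.15
eef_pos: [495.0, -132.8, 67.8]
tool_rot: [-3.142, 0.0, 0.307]
force: [0.2, 0.2, 0.6]
width: 50.1
```

```bash
python3 look.py s16 140 220 230 330 8
```

```text
28.15 [ 494.99218425 -132.84534517   67.84837349] [-3.14154402e+00  1.39334075e-04  3.07128082e-01] [0.22103405 0.2340099  0.62705102] 50.079083792938235
tip pred (np.float64(276.21073077053194), np.float64(211.55284305182136))
```

View pics/s16.png

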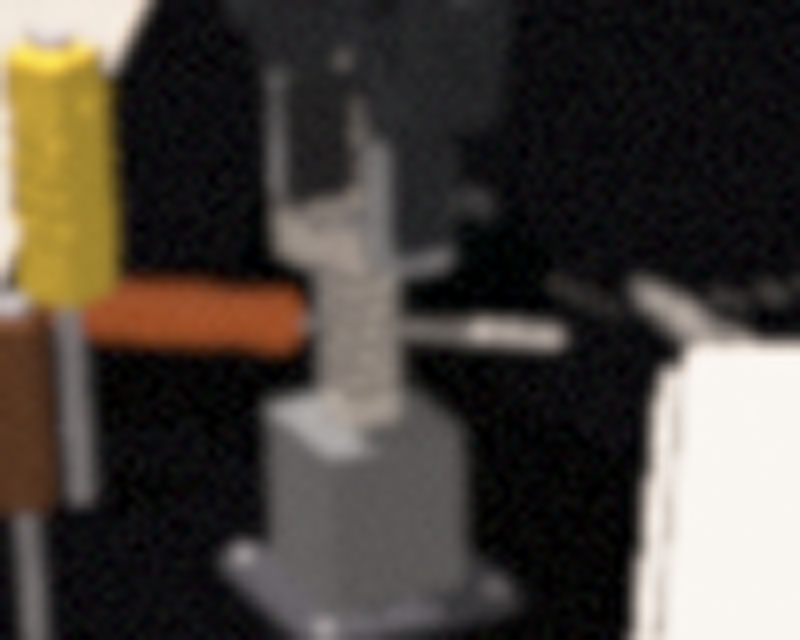

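Released and standing on the block. Raise, then check everything.

Call:
{"op": "drive_tool", "data": {"deltas": "0 0 -0.015 0 0.05; 0 0 -0.035 0 0.05; 0 0 -0.065 0 0.05; 0 0 -0.1 0 0.05; 0 0 -0.14 0 0.05; 0 0 -0.18 0 0.05; 0 0 -0.18 0 0.05; 0 0 -0.18 0 0.05"}}

```text
clock: 29.2
eef_pos: [494.6, -132.4, 247.9]
tool_rot: [-3.141, -0.0, 0.307]
force: [0.0, -0.6, -0.7]
width: 50.0
```

Run:
```python
from h import *
s=ctrl.read_state();print(s["clock"],s["eef_pos"],s["force"])
p=imaging.get_image("side");save(p,"side_end.png")
cv2.imwrite("pics/end_s.png",cv2.resize(p["color"][120:340,200:420,::-1],None,fx=2.7,fy=2.7,interpolation=cv2.INTER_CUBIC))
t=imaging.get_image("top");save(t,"top_end.png");cv2.imwrite("pics/end_t.png",cv2.resize(t["color"][120:260,200:400,::-1],None,fx=4,fy=4,interpolation=cv2.INTER_CUBIC))
for C in(cloud(p),):
    m=(C[...,0]>470)&(C[...,0]<520)&(C[...,1]>-160)&(C[...,1]<-100)&(C[...,2]>60)&(C[...,2]<150);P=C[m];print(P.min(0),P.max(0))
    T=P[P[:,2]>98];print(T.mean(0),np.percentile(P[:,2],97))
# beaker compare
a=cv2.imread("pics/side0.png").astype(int);b=cv2.imread("pics/side_end.png").astype(int)
print("beaker diff",np.abs(a-b)[305:340,270:310].mean(),np.abs(a-b)[305:340,270:310].max())
print(models.landmark_of(p,"beaker")[:1],models.landmark_of(t,"beaker")[:1],models.landmark_of(p,"pin_grip"))
```

```text
29.2 [ 494.61109904 -132.4469903   247.9377587 ] [ 0.04595046 -0.63472859 -0.70762686]
[ 482.02287146 -146.23460848   60.18191343] [ 502.7926783  -127.73589955  114.17949779]
[ 491.84685571 -138.08071533  106.25949485] 112.84398087701113
beaker diff 3.0428571428571427 21
[{'point': [290.2, 325.3], 'score': 0.75}] [] [{'point': [237.9, 160.7], 'score': 0.63}, {'point': [271.4, 157.8], 'score': 0.58}, {'point': [232.0, 191.1], 'score': 0.52}, {'point': [275.9, 181.6], 'score': 0.5}]
```

View pics/end_s.png

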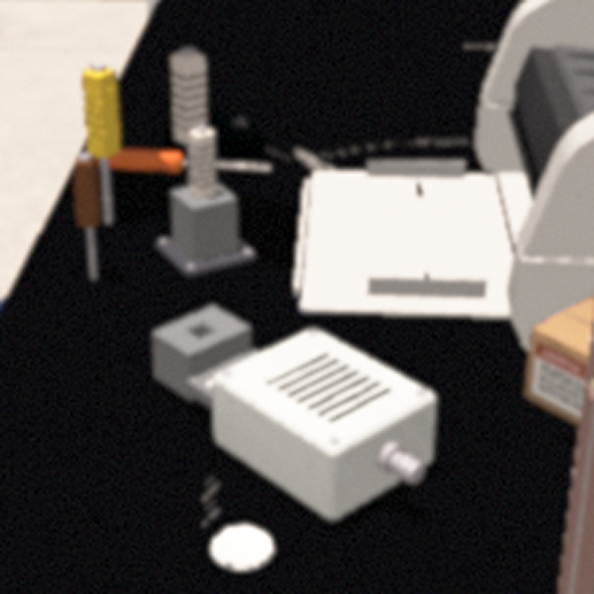

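View pics/end_t.png

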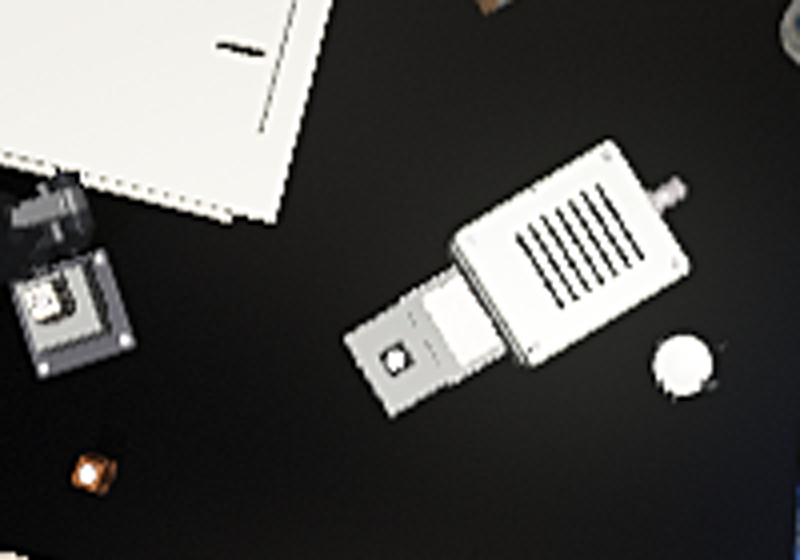

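Run:
```python
from h import *
t=imaging.get_image("top")
a,b=[atz(t,200+q[0]/4-.5,120+q[1]/4-.5,44) for q in((345,340),(392,416))];m=(a+b)/2;print(m,np.dot(m[:2]-[473.2,-346.7],[-.511,.8596]))
print(ctrl.finish_job())
```

```text
[ 452.11873179 -311.91662141   44.        ] 40.672320286065215
the job is handed in; nothing more can be done
None
```

The job is done and handed in at about 29 s. I pressed the button with the pin, pushed the slide about 4 cm out, and put the pin back in its stand and let go of it.

- **Button and push:** The button top lay about 19 mm below the well's mouth. I held it an estimated 3.2–3.8 mm down for the whole push. The measured force was about 6–6.5 N down and 2 N sideways, with single noisy readings up to 7.1 N, so well below 12 N.
- **Slide:** The two cameras put it 39 mm and 41 mm out, past the last latch bar at 33 mm. It was still out in the last pictures after I lifted the pin away.
- **Pin:** The tool met resistance at the same height as when the pin was first gripped (68.0 mm). In the side picture the pin stands in its stand just as at the start, with the gripper open and well above it.
- **Beaker:** In the side picture it shows only camera noise compared with the start.

**Checks that failed or disagreed:**
- The gripper reported 13 mm on the 16 mm handle, but the hold did not slip visibly.
- The network did not find the beaker in the last top picture, though it is plainly visible there.
- Button travel and slide distance are inferred from force and pictures; neither was measured directly.

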